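Set the three lid springs of a wax injector, screw by screw

ROBOT

A 6-joint arm with a two-finger parallel gripper is mounted at the origin on a cart in front of the work surface, level with it; the furniture and walls round the work are solid. World frame = base frame: x ahead of the robot, y to its left, z up, the work surface at z = 0. Lengths are in m, angles in rad, forces in N, time in s.
With the tool pointing down it reaches from about 0.325 to 0.775 m from the base axis. Payload 9.3 kg.
Tool frame: the origin (TCP) lies at the very end of the fingers, on their centre line; the grasp point (between the pads) lies 19 mm behind it; z points along the fingers, y is the line along which they close (so a half turn about z gives the same grasp; the last joint's range is limited). The gripper opens to 85 mm and grips with 20 to 120 N. Pads are 22 mm wide; open, the fingers measure 114 mm over their backs; the gripper's body (76 mm by 85 mm) begins 54 mm behind the grasp point. The pads swing forward as they close: fully open they stand 13 mm farther back than shut.
Start: joints at [1.008, 0.259, 0.021, 1.334, 0, 1.418], TCP at [0.219, 0.504, 0.231] pointing down, gripper open.
Joint ranges: [-3.04, 3.04], [-0.91, 1.82], [-1.04, 1.36], [-1.92, 1.95], [-1.52, 1.45], [-3.14, 3.14]. Speed limits (rad/s): [2.22, 2.22, 2.79, 3.14, 3.14, 3.14].

INTERFACE

Orientations are given as a unit quaternion [w, x, y, z].
In Python, from plant import arm gives the robot as it stands.
- The arm moves only by the tool send_rows, never from a script. Its arguments are lists of equal length, an entry for each row: "xyz": the shift along the tool's x, y, z in m, a list of three; "angular": the turn, a rotation vector about the tool's x, y, z in degrees, a list of three; "hand": the finger opening in m, from 0 to 0.0854. A call has 1 to 12 rows; each row is the pose to reach, as a shift and turn from the pose commanded when the call began, along the tool's axes at that moment; what a row does not reach only later rows make up. A row lasts 1/10 s, in which the tool goes at most 50 mm and 8.59 degrees, less where a joint would pass 70% of its speed; a pose out of reach is approached as far as the arm can. A call with a gripper value outside its range is refused whole. The fingers move at their own pace and stop on an object; "squeeze" is the grip in N (left out, the last holds). Time passes only in rows, so rows that repeat a pose let the fingers close. It gives the time, the measured TCP pose, the force, the opening and the grip force at its end, in the units of the state.
- arm.sense(): the state, without advancing time (a new reading comes with each control period).
- arm.read_camera(name): name is "scene" or "top" or "wrist"; returns the picture (480x640x3 uint8, red, green, blue); there is no depth.
- arm.calibration(name): a dict with "camera_matrix" (3x3 intrinsics, pixels), "extrinsics" (4x4, takes a point from camera to world coordinates); the wrist camera has in their place "mount" (4x4, takes a point from camera to tool coordinates, whose origin is the TCP and whose axes are the flange's). Camera axes: x right, y down, z forward; pixel columns grow to the right and rows downward; lengths in m; the calibration is good to about 2 mm. A picture is of the moment at which its call begins: read the wrist's pose just before it. calibration takes no time and is no camera call.
- arm.hand_in(): hands the job in; it is judged then, once.
The state is a dict: "time_s": time; "joints": joint angles; "joint_vel": joint speeds; "joint_torque": joint torques, N m; "position": TCP position; "tool_rot": TCP orientation; "force": force on the tool from outside, world axes, zero at the start; "torque": the same for the moment, N m; "finger_gap": finger opening in m; "finger_force": force on a finger pad.
Only numpy, scipy, OpenCV 4.12 (cv2) and the standard library are available. Lean on these libraries where they do the work, as an engineer would, in place of code of your own. Each camera call takes 0.05 s, during which the arm holds its last target. There are 200 camera calls.

TASK

Take the T-key from its post and set the three lid screws of the wax injector, starting with the one nearest the post and going round clockwise (seen from above): turn each screw clockwise just until you feel its spring washer go solid, without forcing it, then back it off one quarter turn, so that the three springs hold the lid alike. Put the key back on its post, fully home, and leave the other things on the bench where they are.

Things in the scene. Friction and masses are not known exactly. Their poses are not given: they have to be found in the camera images.
- wax_pot: wax injector, fixed to the bench: a grey heater base 170x170x36 mm (thermostat knob, switch and, above them, the brass nozzle on its front, the -x side) with a round aluminium pot on it. Origin: centre of the underside, on the bench; z up. The key post stands on its front right corner (-x, -y).
- key_post (a point): top centre of the key post: a fixed steel post that ends 102 mm above the bench in a square drive exactly like the screw heads, its sides parallel to the base's sides. The key stands on it at the start.
- lid: the pot's round aluminium lid, 156 mm across, fixed. Origin: centre of its underside, 75 mm above the bench. Three ribs run like spokes to the three screws, 64 mm from the centre and 120 degrees apart; in the middle a pressure gauge, its highest point 113 mm above the bench. How far the lid is turned on the pot varies.
- key: loose T-handled steel key, about 110 g, 77 mm high. Origin: centre of its lower end; z up the shank, x along the handle bar. Lower end: socket 23 mm across with a square hole 15.6 mm wide (sides parallel to x and y), 11 mm deep; seated, the origin is 11 mm below the drive's top. It has about 7 degrees of play either way on a drive: go to the middle of this play before lifting it off.
- key_handle (a point): middle of the key's handle, 68 mm above the key's origin: a flat bar 56 mm long (key x), 12 mm thick (key y), 18 mm high.
- screw_1: lid screw, first: the one nearest the key post. Square steel head 14 mm wide (sides along x and y), tapering to 8 mm in its upper 4 mm, 13 mm high, on a round collar 20 mm wide, 3 mm thick. Origin: centre of the collar's underside; z up. Clockwise from above tightens it and sinks it 8 mm a turn; it stays where it is left.
- screw_1_top (a point): top centre of screw_1's square head, 16 mm above the screw's origin, about 108 mm above the bench at the start
- washer_1: spring washer under screw_1's collar, 23 mm across. The screw turns against about 0.08 N m; clockwise, after 3 to 63 degrees (differs from screw to screw, cannot be seen), the washer is flat and the screw is solid: it only springs on, 0.02 N m more a degree, and 0.5 N m is forcing it. Flat, the washer carries about 25 N; one quarter turn back, about 13 N.
- screw_2: lid screw, second: next after screw_1 going clockwise seen from above. Same as screw_1.
- screw_2_top (a point): top centre of screw_2's square head, 16 mm above the screw's origin, about 108 mm above the bench at the start
- washer_2: spring washer under screw_2's collar, 23 mm across. Same as washer_1, but flat after another angle.
- screw_3: lid screw, third and last: next after screw_2 going clockwise. Same as screw_1.
- screw_3_top (a point): top centre of screw_3's square head, 16 mm above the screw's origin, about 108 mm above the bench at the start
- washer_3: spring washer under screw_3's collar, 23 mm across. Same as washer_1, but flat after another angle.
- polish_pot: bystander: small round pot of polishing paste, 41 mm across, 30 mm high, left of the injector; leave it where it is
- pliers_flat: bystander: flat-nose pliers lying right of the injector, 146 mm long; leave it where it is
- marker: bystander: pen lying behind the injector, 132 mm long; leave it where it is
- eraser_block: bystander: small abrasive rubber block, 20x45x14 mm, left of the injector; leave it where it is
- solder_tin: bystander: flat round tin, 63 mm across, 19 mm high, behind the injector on the right; leave it where it is
Mind the look-alikes: they are no part of the job. Of the things shaped like the key, the steel one is meant.

How it is judged:
On the way, in this order (a step that is already met when the one before it is completed fails the run):
1. screw 1 is a quarter turn back from solid (contact force between screw_1 and washer_1 between 10.5 and 15.4 N), for 0.2 s.
2. screw 2 is a quarter turn back from solid (contact force between screw_2 and washer_2 between 10.5 and 15.4 N), for 0.2 s.
3. screw 3 is a quarter turn back from solid (contact force between screw_3 and washer_3 between 10.5 and 15.4 N), for 0.2 s.
At the end, for the whole second after the job is handed in: Each of the three screws presses on its spring washer with 10.5 to 15.4 N, as it does one quarter turn back from solid (give or take about 18 degrees), and the key stands upright and at rest on its post, fully home (within 4 mm sideways and 2.5 mm of full depth) (all of step 1 and all of step 2 and all of step 3 and horizontal distance between key and key_post below 0.004 m and z of key in the frame of key_post below -0.0085 m and angle between key's own z axis and vertical below 0.08 rad and linear speed of key below 0.02 m/s); the robot touches nothing.
It fails at once if the key is forced or leaned on: more than 140 N of contact between it and a screw, the lid or its post (as when a solid screw is turned on) (contact force between key and screw_1 above 140 N or contact force between key and screw_2 above 140 N or contact force between key and screw_3 above 140 N or contact force between key and lid above 140 N or contact force between key and wax_pot above 140 N).
It fails at once if a bystander is moved by more than 20 mm (distance of any of polish_pot, pliers_flat, marker, eraser_block, solder_tin from where it was at the start of the episode above 0.02 m).
It also fails if it takes over 72 s, if anything falls off the work surface, if the arm or the gripper's body presses on something with over 40 N, if the wrist force passes 120 N, or if a joint passes its speed limit or range.

## Working session

There is one attempt and no reset: what is moved stays moved. The work goes in short steps, Python scripts to look and compute and a tool call to move; the robot and the scene stay as the last step left them, time stands still between calls to the robot, and variables do not carry over. Pictures are saved under pics/ and viewed, at most 10 in all, crops included, and the job is handed in when it is done.

Besides the shell and the picture viewer there is one more tool, called after "Request:" in YAML: its name, and indented under it one key for each argument. send_rows: Moves the arm, as the interface text tells. Its arguments: {"type":"object","properties":{"xyz":{"type":"array","items":{"type":"array","items":{"type":"number"}}},"angular":{"type":"array","items":{"type":"array","items":{"type":"number"}}},"hand":{"type":"array","items":{"type":"number"}},"squeeze":{"type":"number"}},"required":["xyz","angular","hand"]}

```bash
mkdir -p pics; ls; python3 - <<'E'
from plant import arm
import cv2
for n in ("scene","top"):
    c=arm.calibration(n);print(n,c["camera_matrix"].round(1).tolist(),c["extrinsics"].round(4).tolist())
    cv2.imwrite(f"pics/{n}0.png",arm.read_camera(n)[:,:,::-1])
print(arm.calibration("wrist"));print(arm.sense())
E
```

```text
pics
scene [[580.0, 0.0, 324.3], [0.0, 580.0, 235.6], [0.0, 0.0, 1.0]] [[-0.7555, -0.4433, 0.4824, 0.1412], [-0.6552, 0.5183, -0.5497, 0.2148], [-0.0063, -0.7313, -0.682, 0.7549], [0.0, 0.0, 0.0, 1.0]]
top [[490.3, 0.0, 325.6], [0.0, 490.3, 234.0], [0.0, 0.0, 1.0]] [[-0.0223, -0.9933, 0.1138, 0.4508], [-0.9997, 0.0237, 0.0112, -0.2889], [-0.0139, -0.1135, -0.9934, 1.0721], [0.0, 0.0, 0.0, 1.0]]
{'camera_matrix': array([[418.68438651,   0.        , 312.85955791],
       [  0.        , 418.68438651, 238.26272312],
       [  0.        ,   0.        ,   1.        ]]), 'mount': array([[-6.44969833e-04, -9.61164987e-01, -2.75973642e-01,
         7.02259550e-02],
       [ 9.99999716e-01, -5.12622853e-04, -5.51699470e-04,
        -3.27106476e-04],
       [ 3.88803819e-04, -2.75973920e-01,  9.61165045e-01,
        -1.43019602e-01],
       [ 0.00000000e+00,  0.00000000e+00,  0.00000000e+00,
         1.00000000e+00]])}
{'time_s': 0.1, 'joints': array([1.00839868e+00, 2.59131284e-01, 2.08358640e-02, 1.33369904e+00,
       8.31852596e-06, 1.41820906e+00]), 'joint_vel': array([-1.61606968e-03, -6.79201228e-04,  2.17623583e-03,  5.40724900e-04,
       -4.62608550e-04, -5.02598103e-05]), 'joint_torque': array([ 4.79941009e-03, -5.56693697e+01,  3.45071054e+01,  1.16360286e-02,
       -1.88958466e-04, -1.77222086e-05]), 'position': array([0.21899919, 0.50424431, 0.23072842]), 'tool_rot': array([-2.13525628e-04,  2.03474303e-01,  9.79080104e-01, -5.59736918e-04]), 'force': array([0.27145855, 0.8335885 , 0.22388703]), 'torque': array([ 0.04569133, -0.05414904, -0.025481  ]), 'finger_force': 0.0, 'finger_gap': 0.08500057164495346}
```

View pics/top0.png

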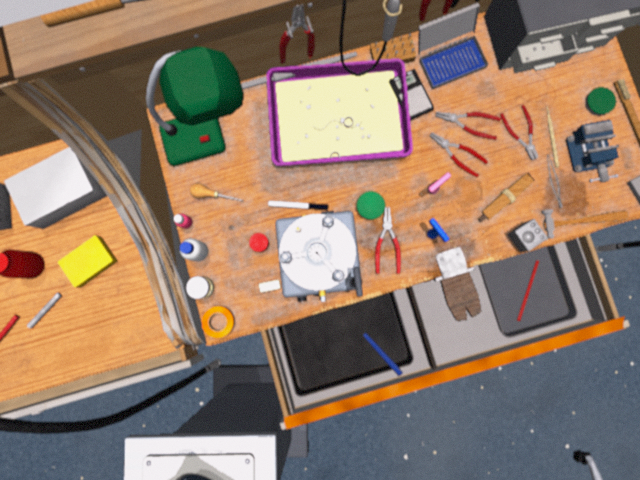

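View pics/scene0.png

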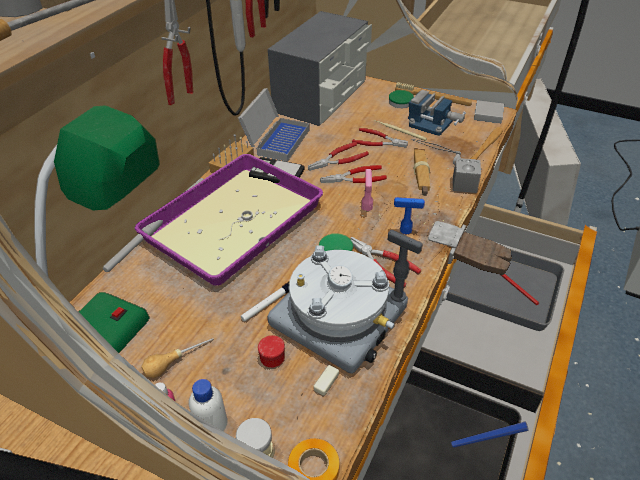

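The top view shows the injector at about (317,250), with screws at (339,275), (286,257) and (328,222). There are three T-shaped candidates:
- **Dark grey:** (357,280) in top and (403,265) in scene. It stands on the injector's front right corner.
- **Blue:** (437,230) in top.
- **Pink:** (440,183) in top.

The grey steel one on the post fits the description. I'll confirm it in one enlarged crop.

```bash
cat > h.py <<'E'
from plant import arm
import cv2, numpy as np
from scipy.spatial.transform import Rotation as R
def rot(q): return R.from_quat([q[1],q[2],q[3],q[0]]).as_matrix()
def cam(n,s=None):
    c=arm.calibration(n)
    if n!="wrist": return c["camera_matrix"],c["extrinsics"]
    T=np.eye(4);T[:3,:3]=rot(s["tool_rot"]);T[:3,3]=s["position"]
    return c["camera_matrix"],T@c["mount"]
def ray(n,uv,z,s=None):
    K,E=cam(n,s);d=E[:3,:3]@np.linalg.inv(K)@[uv[0],uv[1],1];o=E[:3,3]
    return o+d*(z-o[2])/d[2]
def proj(n,p,s=None):
    K,E=cam(n,s);q=K@(E[:3,:3].T@(np.array(p)-E[:3,3]));return q[:2]/q[2]
E
python3 - <<'E'
from h import *
t=cv2.imread("pics/top0.png");s=cv2.imread("pics/scene0.png")
a=cv2.resize(t[205:305,265:375],None,fx=4,fy=4,interpolation=2);b=cv2.resize(s[190:370,260:450],None,fx=2,fy=2,interpolation=2)
o=np.zeros((400,800,3),np.uint8);o[:,:440]=a;o[:360,440:800]=b[:,:360]
cv2.imwrite("pics/crop.png",o)
for n,p,z in(("s1",(339,275),.108),("s2",(286,257),.108),("s3",(328,222),.108),("c",(317,251),.1),("key",(357,271),.158)):print(n,ray("top",p,z).round(3))
print(ray("scene",(404,240),.158))
E
```

```text
s1 [ 0.48  -0.302  0.108]
s2 [ 0.517 -0.199  0.108]
s3 [ 0.585 -0.283  0.108]
c [ 0.528 -0.26   0.1  ]
key [ 0.485 -0.335  0.158]
[ 0.46661398 -0.33654083  0.158     ]
```

View pics/crop.png

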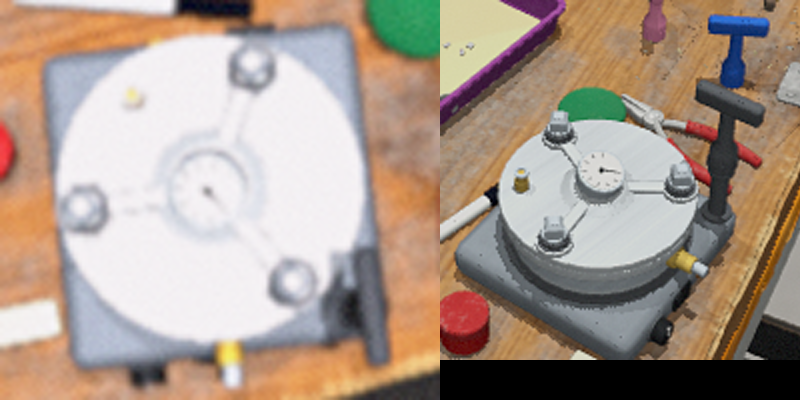

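Confirmed: the dark grey steel key stands on the post beside the screw at crop (293,282), which is screw 1. Going clockwise, screw 2 is on the left and screw 3 at the top. Next I move the wrist camera over the pot.

Request:
send_rows:
  xyz:
    - [-0.562,-0.589,-0.1]
    - [-0.562,-0.589,-0.1]
    - [-0.562,-0.589,-0.1]
    - [-0.562,-0.589,-0.1]
    - [-0.562,-0.589,-0.1]
    - [-0.562,-0.589,-0.1]
    - [-0.562,-0.589,-0.1]
    - [-0.562,-0.589,-0.1]
    - [-0.562,-0.589,-0.1]
    - [-0.562,-0.589,-0.1]
    - [-0.562,-0.589,-0.1]
    - [-0.562,-0.589,-0.1]
  angular:
    - [0,0,-27.5]
    - [0,0,-27.5]
    - [0,0,-27.5]
    - [0,0,-27.5]
    - [0,0,-27.5]
    - [0,0,-27.5]
    - [0,0,-27.5]
    - [0,0,-27.5]
    - [0,0,-27.5]
    - [0,0,-27.5]
    - [0,0,-27.5]
    - [0,0,-27.5]
  hand: [0.085,0.085,0.085,0.085,0.085,0.085,0.085,0.085,0.085,0.085,0.085,0.085]

```text
time_s: 1.3
position: [0.4213, -0.0472, 0.3035]
tool_rot: [0.0, -0.035, 0.999, 0.0]
force: [0.6, 1.3, 0.5]
finger_gap: 0.0853
finger_force: 0.0
```

Request:
send_rows:
  xyz:
    - [-0.064,-0.218,-0.027]
    - [-0.064,-0.218,-0.027]
    - [-0.064,-0.218,-0.027]
    - [-0.064,-0.218,-0.027]
    - [-0.064,-0.218,-0.027]
    - [-0.064,-0.218,-0.027]
    - [-0.064,-0.218,-0.027]
    - [-0.064,-0.218,-0.027]
  angular:
    - [0,0,0]
    - [0,0,0]
    - [0,0,0]
    - [0,0,0]
    - [0,0,0]
    - [0,0,0]
    - [0,0,0]
    - [0,0,0]
  hand: [0.085,0.085,0.085,0.085,0.085,0.085,0.085,0.085]

```text
time_s: 2.1
position: [0.5, -0.2571, 0.3302]
tool_rot: [-0.0, -0.035, 0.999, 0.0]
force: [0.3, 0.3, 0.2]
finger_gap: 0.0848
finger_force: 0.0
```

```bash
python3 - <<'E'
from h import *
import pickle
s=arm.sense();im=arm.read_camera("wrist")[:,:,::-1]
cv2.imwrite("pics/w1.png",im);pickle.dump(s,open("w1.pkl","wb"));print(s)
E
```

```text
{'time_s': 2.1, 'joints': array([-6.24216194e-01,  2.74511964e-01,  2.92158402e-01,  1.58893198e+00,
        1.47985686e-04, -6.94938118e-01]), 'joint_vel': array([ 0.01009894, -0.01230311, -0.00152009,  0.00080826,  0.00024105,
       -0.00145237]), 'joint_torque': array([-8.89583007e-01, -5.56321514e+01,  3.48269105e+01, -7.49458862e-02,
       -2.46033951e-02, -1.24348589e-03]), 'position': array([ 0.50003113, -0.25708626,  0.33023483]), 'tool_rot': array([-1.47959310e-04, -3.53535741e-02,  9.99374834e-01,  2.08363758e-04]), 'force': array([0.33993973, 0.32794931, 0.18688019]), 'torque': array([ 0.04068222, -0.01238002, -0.01969064]), 'finger_force': 0.0, 'finger_gap': 0.08481591842801402}
```

View pics/w1.png

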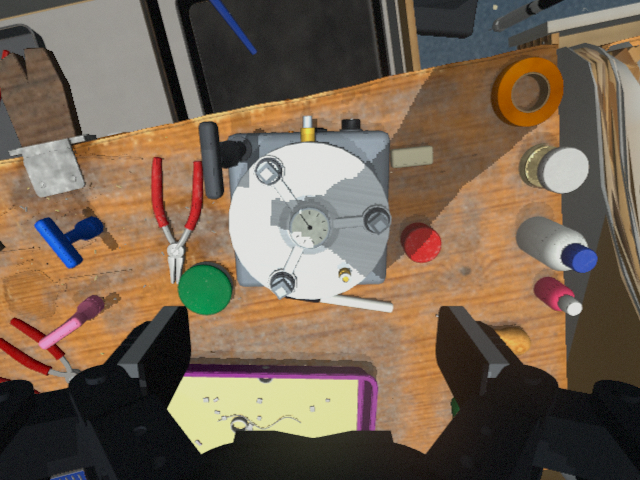

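The wrist view shows the key handle at (211,160) and the screws at (269,171), (376,219) and (283,284). The gauge is at (309,227). I'll enlarge the handle and the screws.

```bash
cat > heads.py <<'E'
from h import *
def zoom(im,c,r,size): 
    x,y=int(c[0]),int(c[1]);return cv2.resize(im[y-r:y+r,x-r:x+r],(size,size),interpolation=cv2.INTER_CUBIC)
E
python3 - <<'E'
from heads import *
import pickle
im=cv2.imread("pics/w1.png");s=pickle.load(open("w1.pkl","rb"))
P=[(211,160),(269,171),(376,219),(283,284)]
o=np.vstack([np.hstack([zoom(im,P[0],45,300),zoom(im,P[1],20,300)]),np.hstack([zoom(im,P[2],20,300),zoom(im,P[3],20,300)])])
cv2.imwrite("pics/z1.png",o)
for p,z in zip(P,(.168,.108,.108,.108)):print(ray("wrist",p,z,s).round(4))
g=cv2.cvtColor(im,cv2.COLOR_BGR2GRAY)
m=np.zeros_like(g);m[105:215,185:232]=(g[105:215,185:232]<85)*255
cs=max(cv2.findContours(m,0,1)[0],key=cv2.contourArea);r=cv2.minAreaRect(cs);print(r)
print([ray("wrist",q,.168,s).round(4).tolist() for q in cv2.boxPoints(r)])
E
```

```text
[ 0.4639 -0.3334  0.168 ]
[ 0.4765 -0.2972  0.108 ]
[ 0.5125 -0.1998  0.108 ]
[ 0.5808 -0.2797  0.108 ]
((212.5, 168.0), (92.0, 37.0), 90.0)
[[0.4383, -0.3454, 0.168], [0.4365, -0.3195, 0.168], [0.5027, -0.3184, 0.168], [0.5046, -0.3459, 0.168]]
```

View pics/z1.png

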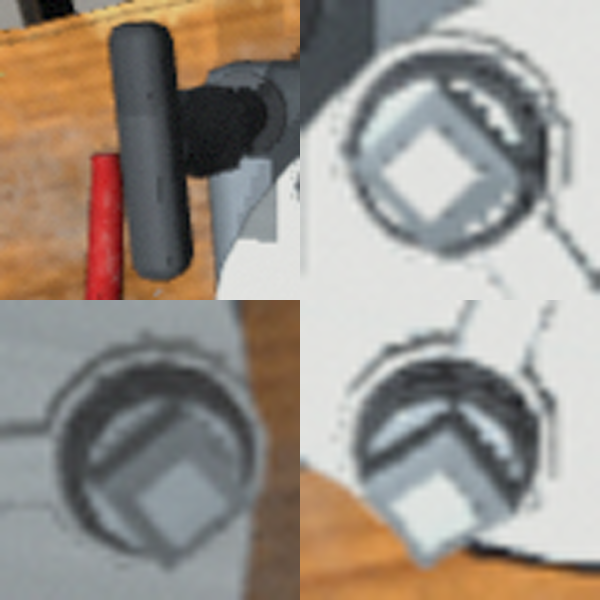

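```bash
python3 - <<'E'
from heads import *
import pickle
s=pickle.load(open("w1.pkl","rb"))
f=lambda c,x0,y0,k,z:ray("wrist",(c[0]-20+x0/k,c[1]-20+y0/k),z,s)
a=ray("wrist",(207.1,124),.168,s);b=ray("wrist",(214.6,196.6),.168,s);d=b-a
print("bar",a.round(4),b.round(4),"len",np.hypot(*d[:2]),"yaw",np.degrees(np.arctan2(d[1],d[0])))
S={1:((269,171),(300,0),[(430,120),(485,178),(430,222),(382,175)]),2:((376,219),(0,300),[(185,460),(228,505),(182,545),(137,500)]),3:((283,284),(300,300),[(437,467),(475,510),(432,548),(395,505)])}
C=[]
for i,(c,o,q) in S.items():
    P=np.array([f(c,x-o[0],y-o[1],7.5,.108) for x,y in q])
    e=P[[1,2,3,0]]-P;an=np.degrees(np.arctan2(e[:,1],e[:,0]))
    yaw=np.degrees(np.angle(np.exp(4j*np.radians(an)).mean()))/4
    C.append(P.mean(0));print(i,P.mean(0).round(4),np.linalg.norm(e,axis=1).round(4),(an%90).round(),"yaw",yaw)
C=np.array(C);print("dist",[np.linalg.norm(C[i]-C[i-1]).round(4) for i in range(3)],"centre",C.mean(0).round(4),[np.degrees(np.arctan2(*(c-C.mean(0))[[1,0]])).round(1) for c in C])
E
```

```text
bar [ 0.439  -0.3362  0.168 ] [ 0.4904 -0.3307  0.168 ] len 0.05168964147212226 yaw 6.161260923027913
1 [ 0.4794 -0.2992  0.108 ] [0.0091 0.0083 0.0077 0.0086] [47. 42. 49. 52.] yaw -42.67791584458083
2 [ 0.5187 -0.1951  0.108 ] [0.0078 0.0073 0.0079 0.0074] [48. 47. 49. 46.] yaw -42.38687999916331
3 [ 0.5887 -0.2813  0.108 ] [0.0074 0.0076 0.0074 0.0074] [43. 47. 42. 48.] yaw 44.81916845121978
dist [np.float64(0.1108), np.float64(0.1112), np.float64(0.111)] centre [ 0.5289 -0.2585  0.108 ] [np.float64(-140.6), np.float64(99.2), np.float64(-20.8)]
```

Request:
send_rows:
  xyz:
    - [0.0406,-0.0736,0.04]
    - [0.0406,-0.0736,0.08]
    - [0.0406,-0.0736,0.12]
    - [0.0406,-0.0736,0.12]
    - [0.0406,-0.0736,0.12]
    - [0.0406,-0.0736,0.12]
  angular:
    - [0,0,-2.1]
    - [0,0,-2.1]
    - [0,0,-2.1]
    - [0,0,-2.1]
    - [0,0,-2.1]
    - [0,0,-2.1]
  hand: [0.085,0.085,0.085,0.085,0.085,0.085]

```text
time_s: 2.75
position: [0.4662, -0.3339, 0.213]
tool_rot: [0.001, -0.054, 0.999, -0.001]
force: [-0.5, -0.2, -0.0]
finger_gap: 0.085
finger_force: 0.0
```

```bash
python3 - <<'E'
from h import *
import pickle
s=arm.sense();im=arm.read_camera("wrist")[:,:,::-1]
pickle.dump(s,open("w2.pkl","wb"));print(s["position"])
q=proj("wrist",[.4647,-.3334,.168],s);print("expected px",q)
x,y=int(q[0]),int(q[1]);cv2.imwrite("pics/w2full.png",im)
c=im[y-100:y+100,x-130:x+130];cv2.circle(c,(130,100),2,(0,0,255),-1)
cv2.imwrite("pics/w2.png",cv2.resize(c,None,fx=3,fy=3,interpolation=2))
E
```

```text
[ 0.46617031 -0.33394052  0.21300735]
expected px [315.17921147 268.29866885]Traceback (most recent call last):
  File "<stdin>", line 7, in <module>
cv2.error: OpenCV(4.12.0) :-1: error: (-5:Bad argument) in function 'circle'
> Overload resolution failed:
>  - Layout of the output array img is incompatible with cv::Mat
>  - Expected Ptr<cv::UMat> for argument 'img'
```

```bash
python3 - <<'E'
from h import *
im=cv2.imread("pics/w2full.png");x,y=315,268
c=im[y-100:y+100,x-130:x+130].copy();cv2.circle(c,(130,100),2,(0,0,255),-1)
cv2.imwrite("pics/w2.png",cv2.resize(c,None,fx=3,fy=3,interpolation=2))
E
```

```text
(no output)
```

View pics/w2.png

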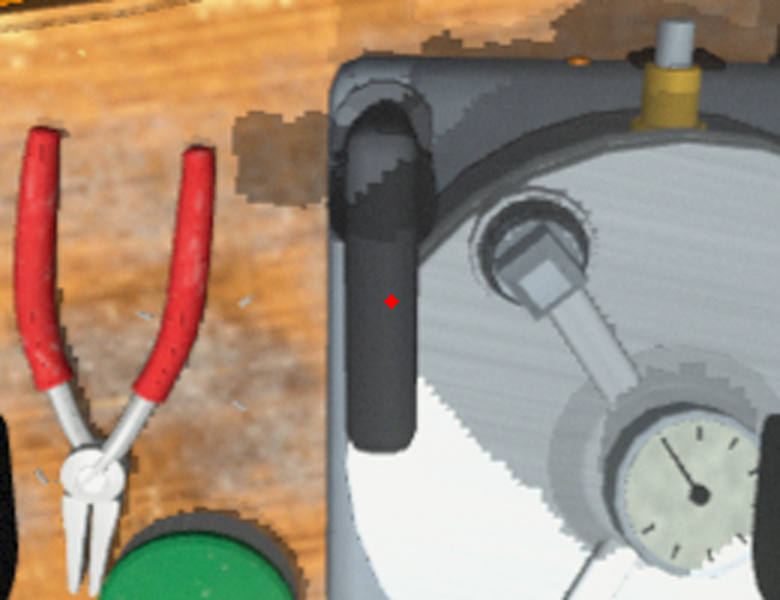

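```bash
python3 - <<'E'
from h import *
import pickle
s=pickle.load(open("w2.pkl","rb"));Rm=rot(s["tool_rot"])
for n,p,z in(("key",(312.3,264),.168),("s1",(366.7,262.3),.108)):
    q=ray("wrist",p,z,s);print(n,q.round(4),"tool",(Rm.T@(q-s["position"])).round(4))
print(arm.sense()["position"])
E
```

```text
key [ 0.4627 -0.335   0.168 ] tool [ 0.0037 -0.0006  0.045 ]
s1 [ 0.4792 -0.2992  0.108 ] tool [-0.0165  0.0334  0.105 ]
[ 0.46634995 -0.33411566  0.21320006]
```

Request:
send_rows:
  xyz:
    - [0.0035,-0.001,0.02]
    - [0.0035,-0.001,0.04]
    - [0.0035,-0.001,0.06]
    - [0.0035,-0.001,0.073]
    - [0.0035,-0.001,0.073]
    - [0.0035,-0.001,0.073]
  angular:
    - [0,0,0]
    - [0,0,0]
    - [0,0,0]
    - [0,0,0]
    - [0,0,0]
    - [0,0,0]
  hand: [0.085,0.085,0.085,0.085,0.06,0.035]
  squeeze: 20

```text
time_s: 3.4
position: [0.4626, -0.3358, 0.1391]
tool_rot: [0.001, -0.054, 0.999, -0.001]
force: [0.6, 0.2, -0.5]
finger_gap: 0.0585
finger_force: 0.0
```

```bash
python3 - <<'E'
from h import *
s=arm.sense();print({k:np.round(s[k],4).tolist() for k in("time_s","position","tool_rot","force","torque","finger_gap","finger_force")})
E
```

```text
{'time_s': 3.4, 'position': [0.4626, -0.3358, 0.1391], 'tool_rot': [0.0008, -0.0538, 0.9986, -0.0009], 'force': [0.6271, 0.188, -0.4587], 'torque': [-0.0419, -0.0083, -0.0057], 'finger_gap': 0.0585, 'finger_force': 0.0}
```

Request:
send_rows:
  xyz:
    - [0,0,0]
    - [0,0,0]
    - [0,0,0]
    - [0,0,0]
    - [0,0,0]
    - [0,0,0]
    - [0,0,0]
    - [0,0,0]
  angular:
    - [0,0,0]
    - [0,0,0]
    - [0,0,0]
    - [0,0,0]
    - [0,0,0]
    - [0,0,0]
    - [0,0,0]
    - [0,0,0]
  hand: [0.03,0.015,0.005,0.005,0.005,0.005,0.005,0.005]
  squeeze: 20

```text
time_s: 4.2
position: [0.4619, -0.3357, 0.138]
tool_rot: [0.0, -0.053, 0.999, -0.0]
force: [-1.0, 1.6, 5.3]
finger_gap: 0.0117
finger_force: 25.0
```

```bash
cat > st.py <<'E'
from h import *
s=arm.sense();print({k:np.round(s[k],4).tolist() for k in("time_s","position","tool_rot","force","torque","finger_gap","finger_force")})
E
python3 st.py
```

```text
{'time_s': 4.2, 'position': [0.4619, -0.3357, 0.138], 'tool_rot': [0.0005, -0.0534, 0.9986, -0.0002], 'force': [-1.048, 1.5894, 5.3314], 'torque': [0.4265, 0.057, 0.0126], 'finger_gap': 0.0117, 'finger_force': 25.0166}
```

Request:
send_rows:
  xyz:
    - [0,0,0]
    - [0,0,0]
    - [0,0,0]
    - [0,0,-0.006]
    - [0,0,-0.012]
    - [0,0,-0.018]
    - [0,0,-0.026]
    - [0,0,-0.034]
    - [0,0,-0.034]
    - [0,0,-0.034]
  angular:
    - [0,0,0]
    - [0,0,0]
    - [0,0,0]
    - [0,0,0]
    - [0,0,0]
    - [0,0,0]
    - [0,0,0]
    - [0,0,0]
    - [0,0,0]
    - [0,0,0]
  hand: [0.003,0.003,0.003,0.003,0.003,0.003,0.003,0.003,0.003,0.003]
  squeeze: 70

```text
time_s: 5.2
position: [0.4617, -0.3357, 0.1714]
tool_rot: [0.0, -0.053, 0.999, -0.0]
force: [-0.0, -0.4, -1.6]
finger_gap: 0.011
finger_force: 68.3
```

```bash
python3 st.py
```

```text
{'time_s': 5.2, 'position': [0.4617, -0.3357, 0.1714], 'tool_rot': [0.0002, -0.0534, 0.9986, -0.0002], 'force': [-0.0212, -0.3507, -1.5993], 'torque': [0.0083, 0.02, -0.015], 'finger_gap': 0.011, 'finger_force': 68.2774}
```

Request:
send_rows:
  xyz:
    - [-0.0206,0.0338,0]
    - [-0.0206,0.0338,0]
    - [-0.0206,0.0338,0]
    - [-0.0206,0.0338,0]
    - [-0.0206,0.0338,0]
    - [-0.0206,0.0338,0.007]
    - [-0.0206,0.0338,0.014]
    - [-0.0206,0.0338,0.014]
    - [-0.0206,0.0338,0.014]
  angular:
    - [0,0,-8.3]
    - [0,0,-16.6]
    - [0,0,-25]
    - [0,0,-33]
    - [0,0,-41.2]
    - [0,0,-41.2]
    - [0,0,-41.2]
    - [0,0,-41.2]
    - [0,0,-41.2]
  hand: [0.003,0.003,0.003,0.003,0.003,0.003,0.003,0.003,0.003]

```text
time_s: 6.1
position: [0.4783, -0.2997, 0.1568]
tool_rot: [-0.0, -0.4, 0.916, 0.0]
force: [-0.6, -0.1, -0.6]
finger_gap: 0.0108
finger_force: 68.5
```

```bash
python3 st.py; python3 - <<'E'
from h import *
s=arm.sense();im=arm.read_camera("wrist")[:,:,::-1]
cv2.imwrite("pics/w3.png",cv2.resize(im[130:450,160:480],(600,600),interpolation=2))
print(proj("wrist",[.4793,-.2992,.108],s))
E
```

```text
{'time_s': 6.1, 'position': [0.4783, -0.2997, 0.1568], 'tool_rot': [-0.0002, -0.4004, 0.9164, 0.0004], 'force': [-0.6062, -0.0708, -0.6386], 'torque': [0.0111, -0.003, -0.0246], 'finger_gap': 0.0108, 'finger_force': 68.5007}
[312.04928206 270.70842902]
```

View pics/w3.png

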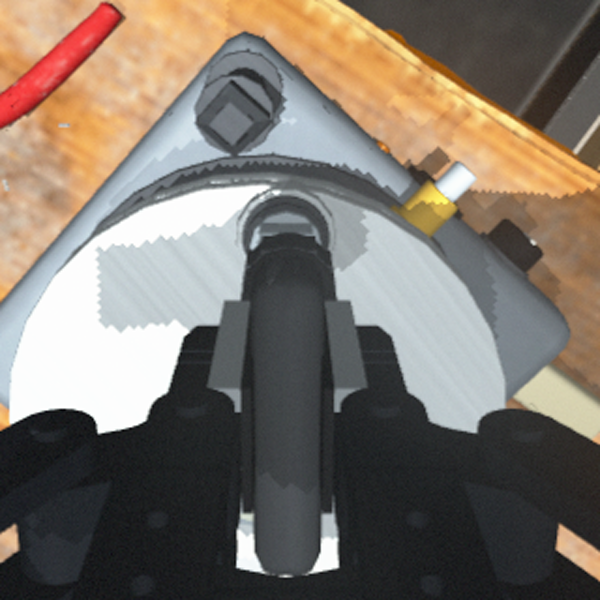

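The picture shows the key aligned over screw 1 at (288,225). The bare post top is at about (235,115), so I'll use that to check the key's offset in the grip.

```bash
python3 - <<'E'
from h import *
s=arm.sense();print(ray("wrist",(160+232*.5333,130+120*.5333),.102,s).round(4))
E
```

```text
[ 0.4645 -0.3354  0.102 ]
```

Request:
send_rows:
  xyz:
    - [0,0,0.001]
    - [0,0,0.002]
    - [0,0,0.003]
    - [0,0,0.004]
    - [0,0,0.005]
    - [0,0,0.005]
  angular:
    - [0,0,0]
    - [0,0,0]
    - [0,0,0]
    - [0,0,0]
    - [0,0,0]
    - [0,0,0]
  hand: [0.003,0.003,0.003,0.003,0.003,0.003]

```text
time_s: 6.75
position: [0.4785, -0.3002, 0.1525]
tool_rot: [-0.0, -0.401, 0.916, -0.0]
force: [-2.0, -1.1, 2.5]
finger_gap: 0.0111
finger_force: 69.2
```

Request:
send_rows:
  xyz:
    - [0.001,0,0]
    - [0.001,0,0.001]
    - [0.001,0,0.002]
    - [0.001,0,0.003]
    - [0.001,0,0.004]
    - [0.001,0,0.004]
  angular:
    - [0,0,0]
    - [0,0,0]
    - [0,0,0]
    - [0,0,0]
    - [0,0,0]
    - [0,0,0]
  hand: [0.003,0.003,0.003,0.003,0.003,0.003]

```text
time_s: 7.35
position: [0.4778, -0.3011, 0.1483]
tool_rot: [-0.0, -0.401, 0.916, -0.0]
force: [-2.0, -4.8, 1.5]
finger_gap: 0.0108
finger_force: 68.9
```

```bash
python3 st.py
```

```text
{'time_s': 7.35, 'position': [0.4778, -0.3011, 0.1483], 'tool_rot': [-0.0003, -0.4012, 0.916, -0.0004], 'force': [-1.9535, -4.7737, 1.467], 'torque': [-1.1877, 0.694, 0.0257], 'finger_gap': 0.0108, 'finger_force': 68.9434}
```

Request:
send_rows:
  xyz:
    - [0.0006,-0.0003,0]
    - [0.0012,-0.0006,0.0005]
    - [0.0012,-0.0006,0.001]
    - [0.0012,-0.0006,0.0015]
    - [0.0012,-0.0006,0.0015]
  angular:
    - [0,0,0]
    - [0,0,0]
    - [0,0,0]
    - [0,0,0]
    - [0,0,0]
  hand: [0.003,0.003,0.003,0.003,0.003]

```text
time_s: 7.85
position: [0.4774, -0.3017, 0.1466]
tool_rot: [-0.0, -0.401, 0.916, 0.0]
force: [-1.8, -1.8, 2.4]
finger_gap: 0.0108
finger_force: 69.0
```

```bash
python3 st.py
```

```text
{'time_s': 7.85, 'position': [0.4774, -0.3017, 0.1466], 'tool_rot': [-0.0, -0.4013, 0.9159, 0.0002], 'force': [-1.8157, -1.8089, 2.3978], 'torque': [-0.5839, 0.5035, -0.0157], 'finger_gap': 0.0108, 'finger_force': 69.0173}
```

Request:
send_rows:
  xyz:
    - [0,0.00016,0.0001]
    - [0,0.0003,0.0001]
    - [0,0.0005,0.0002]
    - [0,0.0005,0.0002]
  angular:
    - [0,0,3.3]
    - [0,0,6.6]
    - [0,0,10]
    - [0,0,10]
  hand: [0.003,0.003,0.003,0.003]

```text
time_s: 8.25
position: [0.477, -0.3014, 0.1463]
tool_rot: [-0.0, -0.32, 0.948, 0.0]
force: [-1.8, -1.4, -0.0]
finger_gap: 0.0109
finger_force: 68.7
```

```bash
cat > st.py <<'E'
from h import *
s=arm.sense();M=rot(s["tool_rot"]);print({k:np.round(s[k],4).tolist() for k in("time_s","position","torque","finger_gap")},"tz",s["torque"][2].round(3),"j6t",s["joint_torque"][5].round(3),"keyyaw",round(np.degrees(np.arctan2(-M[1,0],-M[0,0])),2),"F tool",(M.T@s["force"]).round(1),"tilt",np.degrees(M[:2,2]).round(2))
E
python3 st.py
```

```text
{'time_s': 8.25, 'position': [0.477, -0.3014, 0.1463], 'torque': [-0.6512, 0.4432, -0.0], 'finger_gap': 0.0109} tz -0.0 j6t 0.88 keyyaw 37.28 F tool [ 2.3 -0.1  0. ] tilt [-0.02  0.02]
```

Request:
send_rows:
  xyz:
    - [0,0.00016,0.0001]
    - [0,0.0003,0.0001]
    - [0,0.0005,0.0002]
    - [0,0.0005,0.0002]
  angular:
    - [0,0,3.3]
    - [0,0,6.6]
    - [0,0,10]
    - [0,0,10]
  hand: [0.003,0.003,0.003,0.003]

```text
time_s: 8.65
position: [0.4766, -0.301, 0.1461]
tool_rot: [-0.0, -0.237, 0.972, 0.0]
force: [-2.6, -2.1, 0.3]
finger_gap: 0.0109
finger_force: 68.7
```

```bash
python3 st.py
```

```text
{'time_s': 8.65, 'position': [0.4766, -0.301, 0.1461], 'torque': [-0.6542, 0.5789, 0.1152], 'finger_gap': 0.0109} tz 0.115 j6t 0.957 keyyaw 27.37 F tool [ 3.3 -0.6 -0.3] tilt [-0.03  0.02]
```

Request:
send_rows:
  xyz:
    - [0.0002,0.00016,0.0001]
    - [0.0002,0.0003,0.0001]
    - [0.0002,0.0004,0.0002]
    - [0.0002,0.0004,0.0002]
  angular:
    - [0,0,3]
    - [0,0,6]
    - [0,0,8]
    - [0,0,8]
  hand: [0.003,0.003,0.003,0.003]

```text
time_s: 9.05
position: [0.4764, -0.3006, 0.146]
tool_rot: [-0.0, -0.169, 0.986, 0.0]
force: [-1.0, 0.1, -0.4]
finger_gap: 0.0113
finger_force: 68.7
```

```bash
python3 st.py
```

```text
{'time_s': 9.05, 'position': [0.4764, -0.3006, 0.146], 'torque': [-0.0889, 0.128, 0.1202], 'finger_gap': 0.0113} tz 0.12 j6t 0.626 keyyaw 19.45 F tool [0.9 0.4 0.4] tilt [-0.02  0.03]
```

Request:
send_rows:
  xyz:
    - [0,0.00016,0.0001]
    - [0,0.0003,0.0001]
    - [0,0.0005,0.0002]
    - [0,0.0005,0.0002]
  angular:
    - [0,0,3.3]
    - [0,0,6.6]
    - [0,0,10]
    - [0,0,10]
  hand: [0.003,0.003,0.003,0.003]

```text
time_s: 9.45
position: [0.4761, -0.3002, 0.1458]
tool_rot: [-0.0, -0.082, 0.997, 0.0]
force: [-2.7, -0.9, 0.6]
finger_gap: 0.0111
finger_force: 68.7
```

```bash
python3 st.py
```

```text
{'time_s': 9.45, 'position': [0.4761, -0.3002, 0.1458], 'torque': [-0.1864, 0.61, 0.151], 'finger_gap': 0.0111} tz 0.151 j6t 0.952 keyyaw 9.43 F tool [ 2.8 -0.5 -0.6] tilt [-0.03  0.02]
```

Request:
send_rows:
  xyz:
    - [0.0002,0.0001,0]
    - [0.0002,0.0002,0.0001]
    - [0.0002,0.0002,0.0001]
  angular:
    - [0,0,2.5]
    - [0,0,5]
    - [0,0,5]
  hand: [0.003,0.003,0.003]

```text
time_s: 9.75
position: [0.476, -0.2999, 0.1457]
tool_rot: [-0.0, -0.039, 0.999, 0.0]
force: [-2.7, -1.5, 0.5]
finger_gap: 0.0111
finger_force: 68.7
```

```bash
python3 st.py
```

```text
{'time_s': 9.75, 'position': [0.476, -0.2999, 0.1457], 'torque': [-0.3705, 0.8572, 0.1323], 'finger_gap': 0.0111} tz 0.132 j6t 0.739 keyyaw 4.48 F tool [ 2.8 -1.3 -0.5] tilt [-0.    0.03]
```

Request:
send_rows:
  xyz:
    - [0.0003,0.0,0.0001]
    - [0.0003,0.0001,0.0001]
    - [0.0003,0.0002,0.0002]
    - [0.0003,0.0002,0.0002]
  angular:
    - [0,0,3]
    - [0,0,6]
    - [0,0,8]
    - [0,0,8]
  hand: [0.003,0.003,0.003,0.003]

```text
time_s: 10.15
position: [0.4759, -0.2996, 0.1456]
tool_rot: [0.0, 0.031, 1.0, 0.0]
force: [-2.2, 0.9, 1.1]
finger_gap: 0.0112
finger_force: 68.8
```

```bash
python3 st.py
```

```text
{'time_s': 10.15, 'position': [0.4759, -0.2996, 0.1456], 'torque': [0.1211, 0.4195, 0.2694], 'finger_gap': 0.0112} tz 0.269 j6t 0.813 keyyaw -3.5 F tool [ 2.3  0.8 -1.1] tilt [0.02 0.05]
```

Request:
send_rows:
  xyz:
    - [0.0002,-0.0004,0]
    - [0.0001,-0.0009,0]
    - [0,-0.0013,-0.0002]
    - [-0.0003,-0.0017,-0.0004]
    - [-0.0005,-0.0021,-0.0005]
    - [-0.0008,-0.0024,-0.0007]
    - [-0.0011,-0.0027,-0.0009]
    - [-0.0015,-0.0029,-0.001]
    - [-0.0015,-0.0029,-0.001]
  angular:
    - [0,0,-7.5]
    - [0,0,-15]
    - [0,0,-22.5]
    - [0,0,-30]
    - [0,0,-37.5]
    - [0,0,-45]
    - [0,0,-52.5]
    - [0,0,-60]
    - [0,0,-60]
  hand: [0.003,0.003,0.003,0.003,0.003,0.003,0.003,0.003,0.003]

```text
time_s: 11.05
position: [0.4774, -0.3027, 0.1463]
tool_rot: [0.0, -0.474, 0.88, 0.0]
force: [1.7, 1.4, -2.7]
finger_gap: 0.0109
finger_force: 68.2
```

```bash
python3 st.py
```

```text
{'time_s': 11.05, 'position': [0.4774, -0.3027, 0.1463], 'torque': [0.3086, -0.4585, -0.0173], 'finger_gap': 0.0109} tz -0.017 j6t -1.939 keyyaw 56.61 F tool [-2.1 -0.6  2.7] tilt [0.03 0.06]
```

Request:
send_rows:
  xyz:
    - [-0.0002,-0.0005,-0.0002]
    - [-0.0004,-0.001,-0.0004]
    - [-0.0006,-0.0015,-0.0006]
    - [-0.0009,-0.0019,-0.0008]
    - [-0.0012,-0.0023,-0.001]
    - [-0.0016,-0.0026,-0.0011]
    - [-0.0016,-0.0026,-0.0011]
    - [-0.0013,-0.0024,-0.0011]
    - [-0.0013,-0.0024,-0.0011]
  angular:
    - [0,0,-8.5]
    - [0,0,-17]
    - [0,0,-25.5]
    - [0,0,-34]
    - [0,0,-42.5]
    - [0,0,-51]
    - [0,0,-51]
    - [0,0,-44]
    - [0,0,-44]
  hand: [0.003,0.003,0.003,0.003,0.003,0.003,0.003,0.003,0.003]

```text
time_s: 11.95
position: [0.48, -0.303, 0.1477]
tool_rot: [-0.0, 0.766, -0.643, -0.0]
force: [1.4, 1.6, -3.2]
finger_gap: 0.0111
finger_force: 68.4
```

```bash
python3 st.py
```

```text
{'time_s': 11.95, 'position': [0.48, -0.303, 0.1477], 'torque': [0.4766, -0.5357, -0.0181], 'finger_gap': 0.0111} tz -0.018 j6t 1.545 keyyaw 99.92 F tool [-1.4 -1.7  3.2] tilt [0.02 0.03]
```

Request:
send_rows:
  xyz:
    - [0,0,-0.006]
    - [0,0,-0.012]
    - [0,0,-0.018]
    - [0,0,-0.0245]
    - [-0.03,-0.016,-0.0245]
    - [-0.06,-0.033,-0.0245]
    - [-0.09,-0.05,-0.0245]
    - [-0.0976,-0.0541,-0.0245]
    - [-0.0976,-0.0541,-0.0245]
    - [-0.0976,-0.0541,-0.0245]
    - [-0.0976,-0.0541,-0.0245]
    - [-0.0976,-0.0541,-0.016]
  angular:
    - [0,0,0]
    - [0,0,0]
    - [0,0,0]
    - [0,0,0]
    - [0,0,8]
    - [0,0,16]
    - [0,0,24]
    - [0,0,32]
    - [0,0,40]
    - [0,0,48]
    - [0,0,52.3]
    - [0,0,52.3]
  hand: [0.003,0.003,0.003,0.003,0.003,0.003,0.003,0.003,0.003,0.003,0.003,0.003]

```text
time_s: 13.15
position: [0.5161, -0.1979, 0.1649]
tool_rot: [0.001, -0.407, 0.914, -0.001]
force: [0.7, 0.4, -1.4]
finger_gap: 0.0109
finger_force: 68.8
```

```bash
python3 st.py; python3 - <<'E'
from h import *
import pickle
s=arm.sense();im=arm.read_camera("wrist")[:,:,::-1]
q=proj("wrist",[.4793,-.2992,.108],s);p=proj("wrist",[.5187,-.1951,.108],s);print(q,p)
cv2.imwrite("pics/w4full.png",im);pickle.dump(s,open("w4.pkl","wb"))
a=lambda c,r:cv2.resize(im[max(int(c[1])-r,0):int(c[1])+r,max(int(c[0])-r,0):int(c[0])+r],(400,400),interpolation=2)
cv2.imwrite("pics/w4.png",np.hstack([a(q,50),a(p,80)]))
E
```

```text
{'time_s': 13.15, 'position': [0.5161, -0.1979, 0.1649], 'torque': [0.0157, -0.031, -0.0312], 'finger_gap': 0.0109} tz -0.031 j6t 1.195 keyyaw 47.98 F tool [-0.7 -0.3  1.4] tilt [ 0.12 -0.08]
[221.05710558  48.44269901] [313.08678877 270.19505071]
```

View pics/w4.png

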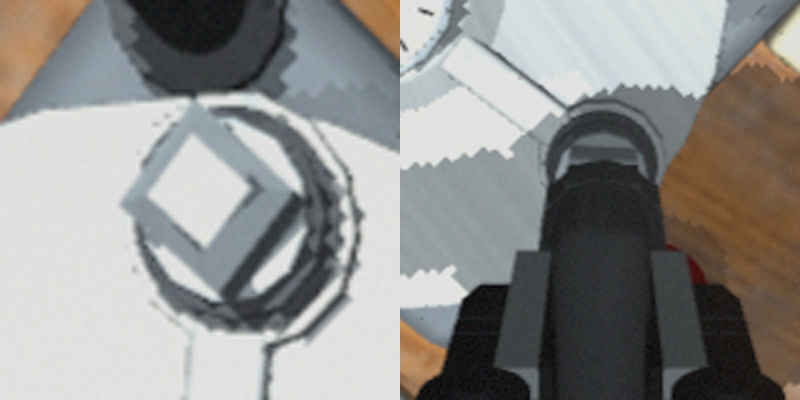

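```bash
python3 - <<'E'
from h import *
import pickle
s=pickle.load(open("w4.pkl","rb"))
for Q in([(193,133),(250,188),(207,248),(150,195)],[(195,100),(302,198),(230,297),(122,203)]):
    P=np.array([ray("wrist",(171+x/4,y*.245),.109 if Q[0][0]==193 else .105,s) for x,y in Q])
    e=P[[1,2,3,0]]-P;an=np.degrees(np.arctan2(e[:,1],e[:,0]))
    print(P.mean(0).round(4),np.linalg.norm(e,axis=1).round(4),(an%90).round(1))
E
```

```text
[ 0.4788 -0.2994  0.109 ] [0.008  0.0078 0.0079 0.0079] [5.6 7.6 6.3 8. ]
[ 0.4786 -0.2989  0.105 ] [0.0149 0.0133 0.015  0.0135] [7.3 7.6 8.1 7.3]
```

Request:
send_rows:
  xyz:
    - [0,0.0,0.005]
    - [0,0,0.009]
    - [0,0,0.011]
    - [0,0,0.013]
    - [0,0,0.015]
    - [0,0,0.016]
    - [0,0,0.016]
  angular:
    - [0,0,0]
    - [0,0,0]
    - [0,0,0]
    - [0,0,0]
    - [0,0,0]
    - [0,0,0]
    - [0,0,0]
  hand: [0.003,0.003,0.003,0.003,0.003,0.003,0.003]

```text
time_s: 13.9
position: [0.5158, -0.1979, 0.1479]
tool_rot: [0.0, -0.407, 0.913, -0.001]
force: [1.8, -3.8, -0.7]
finger_gap: 0.0108
finger_force: 68.8
```

```bash
python3 st.py
```

```text
{'time_s': 13.9, 'position': [0.5158, -0.1979, 0.1479], 'torque': [-0.7085, -0.5264, -0.0562], 'finger_gap': 0.0108} tz -0.056 j6t -0.013 keyyaw 48.02 F tool [ 1.6 -3.9  0.7] tilt [ 0.05 -0.05]
```

Request:
send_rows:
  xyz:
    - [0.0004,-0.0006,0.0004]
    - [0.0004,-0.0012,0.0008]
    - [0.0004,-0.0012,0.0013]
    - [0.0004,-0.0012,0.0013]
  angular:
    - [0,0,0]
    - [0,0,0]
    - [0,0,0]
    - [0,0,0]
  hand: [0.003,0.003,0.003,0.003]

```text
time_s: 14.3
position: [0.5161, -0.1985, 0.1464]
tool_rot: [0.0, -0.407, 0.913, 0.0]
force: [0.3, 0.5, 0.7]
finger_gap: 0.0106
finger_force: 69.3
```

```bash
python3 st.py
```

```text
{'time_s': 14.3, 'position': [0.5161, -0.1985, 0.1464], 'torque': [0.0498, -0.2075, -0.0074], 'finger_gap': 0.0106} tz -0.007 j6t -0.002 keyyaw 48.03 F tool [-0.5  0.1 -0.7] tilt [-0.01  0.02]
```

Request:
send_rows:
  xyz:
    - [0,0.0002,0.0001]
    - [0,0.0004,0.0001]
    - [0,0.0006,0.0002]
    - [0,0.0006,0.0002]
  angular:
    - [0,0,3.3]
    - [0,0,6.6]
    - [0,0,10]
    - [0,0,10]
  hand: [0.003,0.003,0.003,0.003]

```text
time_s: 14.7
position: [0.5156, -0.198, 0.146]
tool_rot: [-0.0, -0.325, 0.946, 0.0]
force: [0.8, -0.3, -0.7]
finger_gap: 0.0111
finger_force: 68.9
```

```bash
python3 st.py
```

```text
{'time_s': 14.7, 'position': [0.5156, -0.198, 0.146], 'torque': [0.1264, -0.3304, -0.0582], 'finger_gap': 0.0111} tz -0.058 j6t 0.864 keyyaw 37.98 F tool [-0.5 -0.7  0.7] tilt [-0.03  0.03]
```

Request:
send_rows:
  xyz:
    - [0,0.0002,0]
    - [0,0.0003,0.0001]
    - [0,0.0003,0.0001]
  angular:
    - [0,0,3]
    - [0,0,6]
    - [0,0,6]
  hand: [0.003,0.003,0.003]

```text
time_s: 15.0
position: [0.5154, -0.1978, 0.1459]
tool_rot: [-0.0, -0.276, 0.961, 0.0]
force: [1.3, 1.1, -0.8]
finger_gap: 0.0107
finger_force: 68.9
```

```bash
python3 st.py
```

```text
{'time_s': 15.0, 'position': [0.5154, -0.1978, 0.1459], 'torque': [0.1795, -0.1589, 0.0377], 'finger_gap': 0.0107} tz 0.038 j6t 0.854 keyyaw 32.08 F tool [-1.7  0.3  0.8] tilt [-0.03  0.03]
```

Request:
send_rows:
  xyz:
    - [-0.0001,0.0002,0]
    - [-0.0002,0.0003,0.0001]
    - [-0.0002,0.0004,0.0001]
  angular:
    - [0,0,3]
    - [0,0,6]
    - [0,0,6]
  hand: [0.003,0.003,0.003]

```text
time_s: 15.3
position: [0.5152, -0.1975, 0.1459]
tool_rot: [-0.0, -0.226, 0.974, 0.0]
force: [-0.0, 0.5, -0.3]
finger_gap: 0.0109
finger_force: 69.0
```

```bash
python3 st.py
```

```text
{'time_s': 15.3, 'position': [0.5152, -0.1975, 0.1459], 'torque': [0.0947, -0.0265, 0.1245], 'finger_gap': 0.0109} tz 0.125 j6t 0.859 keyyaw 26.12 F tool [-0.2  0.5  0.3] tilt [-0.04  0.01]
```

Request:
send_rows:
  xyz:
    - [0,0.0002,0]
    - [0,0.0003,0.0001]
    - [0,0.0003,0.0001]
  angular:
    - [0,0,3]
    - [0,0,5]
    - [0,0,5]
  hand: [0.003,0.003,0.003]

```text
time_s: 15.6
position: [0.5151, -0.1972, 0.1458]
tool_rot: [-0.0, -0.184, 0.983, 0.0]
force: [-0.3, 0.7, -0.7]
finger_gap: 0.0111
finger_force: 68.8
```

```bash
python3 st.py
```

```text
{'time_s': 15.6, 'position': [0.5151, -0.1972, 0.1458], 'torque': [0.121, 0.0099, 0.0701], 'finger_gap': 0.0111} tz 0.07 j6t 0.638 keyyaw 21.16 F tool [0.  0.8 0.7] tilt [-0.03  0.01]
```

Request:
send_rows:
  xyz:
    - [0,0.0002,0]
    - [0,0.0004,0.0001]
    - [0,0.0004,0.0001]
  angular:
    - [0,0,3.5]
    - [0,0,7]
    - [0,0,7]
  hand: [0.003,0.003,0.003]

```text
time_s: 15.9
position: [0.5149, -0.1968, 0.1457]
tool_rot: [-0.0, -0.123, 0.992, 0.0]
force: [-0.1, 1.6, -1.0]
finger_gap: 0.0108
finger_force: 68.8
```

```bash
python3 st.py
```

```text
{'time_s': 15.9, 'position': [0.5149, -0.1968, 0.1457], 'torque': [0.158, 0.2135, 0.0658], 'finger_gap': 0.0108} tz 0.066 j6t 0.98 keyyaw 14.13 F tool [-0.2  1.6  1. ] tilt [-0.04  0.01]
```

Request:
send_rows:
  xyz:
    - [0,0.0002,0]
    - [0,0.0004,0.0001]
    - [0,0.0004,0.0001]
  angular:
    - [0,0,3.5]
    - [0,0,7]
    - [0,0,7]
  hand: [0.003,0.003,0.003]

```text
time_s: 16.2
position: [0.515, -0.1964, 0.1456]
tool_rot: [-0.0, -0.063, 0.998, 0.0]
force: [-1.2, 0.5, -0.4]
finger_gap: 0.0112
finger_force: 68.7
```

```bash
python3 st.py
```

```text
{'time_s': 16.2, 'position': [0.515, -0.1964, 0.1456], 'torque': [0.154, 0.3293, 0.1138], 'finger_gap': 0.0112} tz 0.114 j6t 0.979 keyyaw 7.17 F tool [1.2 0.7 0.4] tilt [-0.01  0.02]
```

Request:
send_rows:
  xyz:
    - [0,0.0002,0]
    - [0,0.0004,0.0001]
    - [0,0.0004,0.0001]
  angular:
    - [0,0,3.5]
    - [0,0,7]
    - [0,0,7]
  hand: [0.003,0.003,0.003]

```text
time_s: 16.5
position: [0.5148, -0.1961, 0.1455]
tool_rot: [-0.0, -0.002, 1.0, 0.0]
force: [-2.9, 0.9, -0.6]
finger_gap: 0.011
finger_force: 68.8
```

```bash
python3 st.py
```

```text
{'time_s': 16.5, 'position': [0.5148, -0.1961, 0.1455], 'torque': [0.2162, 0.3691, 0.1004], 'finger_gap': 0.011} tz 0.1 j6t 0.981 keyyaw 0.18 F tool [2.9 0.9 0.6] tilt [-0.04  0.01]
```

Request:
send_rows:
  xyz:
    - [0,0.0002,0]
    - [0,0.0003,0.0001]
    - [0,0.0003,0.0001]
  angular:
    - [0,0,3]
    - [0,0,6]
    - [0,0,6]
  hand: [0.003,0.003,0.003]

```text
time_s: 16.8
position: [0.5149, -0.1957, 0.1454]
tool_rot: [-0.0, 0.051, 0.999, 0.0]
force: [-1.1, 1.0, -0.6]
finger_gap: 0.0107
finger_force: 68.7
```

```bash
python3 st.py
```

```text
{'time_s': 16.8, 'position': [0.5149, -0.1957, 0.1454], 'torque': [0.1655, 0.526, 0.0731], 'finger_gap': 0.0107} tz 0.073 j6t 0.857 keyyaw -5.79 F tool [1.2 0.9 0.6] tilt [-0.02  0.02]
```

Request:
send_rows:
  xyz:
    - [0,0.0002,0]
    - [0,0.0003,0.0001]
    - [0,0.0003,0.0001]
  angular:
    - [0,0,3.5]
    - [0,0,6.5]
    - [0,0,6.5]
  hand: [0.003,0.003,0.003]

```text
time_s: 17.1
position: [0.5148, -0.1954, 0.1453]
tool_rot: [-0.0, 0.107, 0.994, 0.0]
force: [1.1, 2.4, -1.1]
finger_gap: 0.0111
finger_force: 68.7
```

```bash
python3 st.py
```

```text
{'time_s': 17.1, 'position': [0.5148, -0.1954, 0.1453], 'torque': [0.5281, -0.184, 0.1162], 'finger_gap': 0.0111} tz 0.116 j6t 0.869 keyyaw -12.3 F tool [-0.6  2.6  1.1] tilt [-0.03  0.02]
```

Request:
send_rows:
  xyz:
    - [0,0.0002,0]
    - [0,0.0003,0.0001]
    - [0,0.0003,0.0001]
  angular:
    - [0,0,3]
    - [0,0,6]
    - [0,0,6]
  hand: [0.003,0.003,0.003]

```text
time_s: 17.4
position: [0.5149, -0.1951, 0.1452]
tool_rot: [-0.0, 0.159, 0.987, 0.0]
force: [-0.6, 2.6, -0.9]
finger_gap: 0.0111
finger_force: 68.8
```

```bash
python3 st.py
```

```text
{'time_s': 17.4, 'position': [0.5149, -0.1951, 0.1452], 'torque': [0.5626, 0.1678, 0.1322], 'finger_gap': 0.0111} tz 0.132 j6t 0.858 keyyaw -18.3 F tool [1.4 2.3 0.9] tilt [-0.04  0.02]
```

Request:
send_rows:
  xyz:
    - [0,0.0004,0]
    - [0,0.0006,0.0001]
    - [0,0.0006,0.0001]
  angular:
    - [0,0,3]
    - [0,0,5]
    - [0,0,5]
  hand: [0.003,0.003,0.003]

```text
time_s: 17.7
position: [0.5151, -0.1947, 0.1451]
tool_rot: [-0.0, 0.202, 0.979, -0.0]
force: [-3.8, 0.8, -1.0]
finger_gap: 0.0109
finger_force: 68.8
```

```bash
python3 st.py
```

```text
{'time_s': 17.7, 'position': [0.5151, -0.1947, 0.1451], 'torque': [0.281, 0.8935, 0.1108], 'finger_gap': 0.0109} tz 0.111 j6t 0.649 keyyaw -23.29 F tool [ 3.8 -0.8  1. ] tilt [-0.03 -0.  ]
```

Request:
send_rows:
  xyz:
    - [0,0.0002,0]
    - [0,0.0003,0.0001]
    - [0,0.0003,0.0001]
  angular:
    - [0,0,2.5]
    - [0,0,5]
    - [0,0,5]
  hand: [0.003,0.003,0.003]

```text
time_s: 18.0
position: [0.5153, -0.1944, 0.1451]
tool_rot: [-0.0, 0.245, 0.97, 0.0]
force: [-2.5, 1.0, -1.1]
finger_gap: 0.0111
finger_force: 68.8
```

```bash
python3 st.py
```

```text
{'time_s': 18.0, 'position': [0.5153, -0.1944, 0.1451], 'torque': [0.2588, 0.8008, 0.2189], 'finger_gap': 0.0111} tz 0.219 j6t 0.861 keyyaw -28.32 F tool [ 2.7 -0.3  1.1] tilt [-0.02  0.  ]
```

Request:
send_rows:
  xyz:
    - [0.0003,0.0001,0]
    - [0.0003,0.0002,0]
    - [0.0003,0.0002,0]
  angular:
    - [0,0,1.5]
    - [0,0,3]
    - [0,0,3]
  hand: [0.003,0.003,0.003]

```text
time_s: 18.3
position: [0.5152, -0.1941, 0.1451]
tool_rot: [-0.0, 0.271, 0.962, -0.0]
force: [-0.5, 1.7, -1.9]
finger_gap: 0.0113
finger_force: 68.8
```

```bash
python3 st.py
```

```text
{'time_s': 18.3, 'position': [0.5152, -0.1941, 0.1451], 'torque': [0.3476, 0.1132, 0.3041], 'finger_gap': 0.0113} tz 0.304 j6t 0.63 keyyaw -31.49 F tool [1.3 1.2 1.9] tilt [-0.02 -0.01]
```

Request:
send_rows:
  xyz:
    - [0,-0.0005,0]
    - [-0.0001,-0.001,0]
    - [-0.0003,-0.0015,0]
    - [-0.0006,-0.0019,-0.0002]
    - [-0.0009,-0.0023,-0.0004]
    - [-0.0013,-0.0026,-0.0006]
    - [-0.0017,-0.0029,-0.0008]
    - [-0.0021,-0.0032,-0.001]
    - [-0.0021,-0.0032,-0.001]
  angular:
    - [0,0,-8.5]
    - [0,0,-17]
    - [0,0,-25.5]
    - [0,0,-34]
    - [0,0,-42.5]
    - [0,0,-51]
    - [0,0,-59.5]
    - [0,0,-68]
    - [0,0,-68]
  hand: [0.003,0.003,0.003,0.003,0.003,0.003,0.003,0.003,0.003]

```text
time_s: 19.2
position: [0.5156, -0.198, 0.146]
tool_rot: [0.0, -0.315, 0.949, 0.0]
force: [0.1, 1.3, -4.8]
finger_gap: 0.0111
finger_force: 68.4
```

```bash
python3 st.py
```

```text
{'time_s': 19.2, 'position': [0.5156, -0.198, 0.146], 'torque': [0.1616, -0.0585, -0.0016], 'finger_gap': 0.0111} tz -0.002 j6t -2.257 keyyaw 36.67 F tool [-0.9  1.   4.8] tilt [0.02 0.01]
```

Request:
send_rows:
  xyz:
    - [0,-0.0005,-0.0002]
    - [-0.0001,-0.001,-0.0004]
    - [-0.0003,-0.0014,-0.0005]
    - [-0.0005,-0.0018,-0.0007]
    - [-0.0008,-0.0022,-0.0009]
    - [-0.0012,-0.0026,-0.001]
    - [-0.0012,-0.0026,-0.001]
    - [-0.0008,-0.0022,-0.001]
    - [-0.0008,-0.0022,-0.001]
  angular:
    - [0,0,-8.2]
    - [0,0,-16.4]
    - [0,0,-24.5]
    - [0,0,-32.7]
    - [0,0,-41]
    - [0,0,-49]
    - [0,0,-49]
    - [0,0,-41]
    - [0,0,-41]
  hand: [0.003,0.003,0.003,0.003,0.003,0.003,0.003,0.003,0.003]

```text
time_s: 20.1
position: [0.5176, -0.1992, 0.1473]
tool_rot: [0.0, -0.623, 0.782, -0.0]
force: [1.5, 0.4, -3.2]
finger_gap: 0.0108
finger_force: 68.5
```

```bash
python3 st.py
```

```text
{'time_s': 20.1, 'position': [0.5176, -0.1992, 0.1473], 'torque': [0.2733, -0.2855, -0.0187], 'finger_gap': 0.0108} tz -0.019 j6t 1.824 keyyaw 77.04 F tool [-0.7 -1.3  3.2] tilt [ 0.04 -0.  ]
```

Request:
send_rows:
  xyz:
    - [0,0,-0.006]
    - [0,0,-0.012]
    - [0,0,-0.018]
    - [0,0,-0.0245]
    - [0.025,-0.032,-0.0245]
    - [0.05,-0.064,-0.0245]
    - [0.0675,-0.0861,-0.0245]
    - [0.0675,-0.0861,-0.0245]
    - [0.0675,-0.0861,-0.0245]
    - [0.0675,-0.0861,-0.018]
    - [0.0675,-0.0861,-0.012]
    - [0.0675,-0.0861,-0.012]
  angular:
    - [0,0,0]
    - [0,0,0]
    - [0,0,0]
    - [0,0,0]
    - [0,0,8]
    - [0,0,16]
    - [0,0,24]
    - [0,0,32.2]
    - [0,0,32.2]
    - [0,0,32.2]
    - [0,0,32.2]
    - [0,0,32.2]
  hand: [0.003,0.003,0.003,0.003,0.003,0.003,0.003,0.003,0.003,0.003,0.003,0.003]

```text
time_s: 21.3
position: [0.5862, -0.283, 0.1583]
tool_rot: [-0.0, -0.386, 0.922, 0.001]
force: [-0.4, 0.0, -1.3]
finger_gap: 0.0107
finger_force: 69.0
```

```bash
python3 st.py; python3 - <<'E'
from h import *
import pickle
s=arm.sense();im=np.ascontiguousarray(arm.read_camera("wrist")[:,:,::-1])
q=proj("wrist",[.5182,-.1951,.109],s);p=proj("wrist",[.5887,-.2813,.108],s);print(q,p)
cv2.imwrite("pics/w5full.png",im);pickle.dump(s,open("w5.pkl","wb"))
def a(c,r):
    x,y=int(np.clip(c[0],r,640-r)),int(np.clip(c[1],r,480-r));print(x-r,y-r,400/(2*r));return cv2.resize(im[y-r:y+r,x-r:x+r],(400,400),interpolation=2)
cv2.imwrite("pics/w5.png",np.hstack([a(q,50),a(p,80)]))
E
```

```text
{'time_s': 21.3, 'position': [0.5862, -0.283, 0.1583], 'torque': [-0.0163, -0.0367, 0.0306], 'finger_gap': 0.0107} tz 0.031 j6t -0.045 keyyaw 45.46 F tool [0.3 0.3 1.3] tilt [-0.07  0.04]
[533.88605656 296.41208677] [311.5430015  273.34883061]
483 246 4.0
231 193 2.5
```

View pics/w5.png

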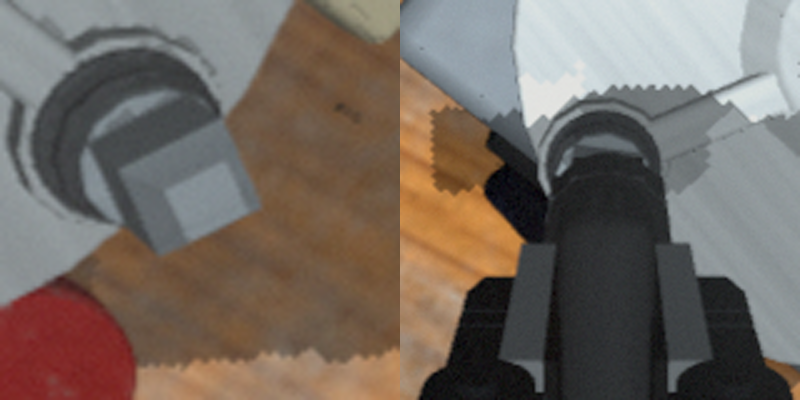

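```bash
python3 - <<'E'
from h import *
import pickle
s=pickle.load(open("w5.pkl","rb"))
P=np.array([ray("wrist",(483+x/4,246+y/4),.1045,s) for x,y in[(120,168),(218,122),(260,208),(163,253)]])
e=P[[1,2,3,0]]-P;an=np.degrees(np.arctan2(e[:,1],e[:,0]))
print(P.mean(0).round(4),np.linalg.norm(e,axis=1).round(4),(an%90).round(1))
E
```

```text
[ 0.5179 -0.1946  0.1045] [0.0131 0.0137 0.0131 0.0137] [73.8 76.6 74.  76.5]
```

Request:
send_rows:
  xyz:
    - [0.0008,-0.0008,0.002]
    - [0.0008,-0.0008,0.004]
    - [0.0008,-0.0008,0.006]
    - [0.0008,-0.0008,0.008]
    - [0.0008,-0.0008,0.0105]
    - [0.0008,-0.0008,0.0105]
  angular:
    - [0,0,0]
    - [0,0,0]
    - [0,0,0]
    - [0,0,0]
    - [0,0,0]
    - [0,0,0]
  hand: [0.003,0.003,0.003,0.003,0.003,0.003]

```text
time_s: 21.95
position: [0.5866, -0.2844, 0.1481]
tool_rot: [-0.0, -0.385, 0.923, 0.001]
force: [-0.9, 2.2, -1.5]
finger_gap: 0.011
finger_force: 69.0
```

```bash
python3 st.py
```

```text
{'time_s': 21.95, 'position': [0.5866, -0.2844, 0.1481], 'torque': [0.6673, 0.2246, 0.0025], 'finger_gap': 0.011} tz 0.002 j6t -0.001 keyyaw 45.34 F tool [-1.   2.2  1.5] tilt [-0.04  0.06]
```

Request:
send_rows:
  xyz:
    - [-0.0002,0.0005,0.0005]
    - [-0.0003,0.0007,0.001]
    - [-0.0003,0.0007,0.0016]
    - [-0.0003,0.0007,0.0016]
  angular:
    - [0,0,0]
    - [0,0,0]
    - [0,0,0]
    - [0,0,0]
  hand: [0.003,0.003,0.003,0.003]

```text
time_s: 22.35
position: [0.5866, -0.2842, 0.1472]
tool_rot: [0.0, -0.385, 0.923, -0.0]
force: [-1.8, 1.1, 2.3]
finger_gap: 0.0113
finger_force: 69.6
```

```bash
python3 st.py
```

```text
{'time_s': 22.35, 'position': [0.5866, -0.2842, 0.1472], 'torque': [0.5355, 0.3458, -0.0023], 'finger_gap': 0.0113} tz -0.002 j6t 0.003 keyyaw 45.32 F tool [ 0.5  2.1 -2.3] tilt [ 0.01 -0.01]
```

Request:
send_rows:
  xyz:
    - [0,0.0002,0.0001]
    - [0,0.0004,0.0001]
    - [0,0.0006,0.0002]
    - [0,0.0006,0.0002]
  angular:
    - [0,0,3.3]
    - [0,0,6.6]
    - [0,0,10]
    - [0,0,10]
  hand: [0.003,0.003,0.003,0.003]

```text
time_s: 22.75
position: [0.5861, -0.2837, 0.1467]
tool_rot: [-0.0, -0.303, 0.953, 0.0]
force: [-1.7, 2.4, 0.1]
finger_gap: 0.0108
finger_force: 69.2
```

```bash
python3 st.py
```

```text
{'time_s': 22.75, 'position': [0.5861, -0.2837, 0.1467], 'torque': [0.3524, 0.267, -0.002], 'finger_gap': 0.0108} tz -0.002 j6t 0.863 keyyaw 35.27 F tool [ 0.   3.  -0.1] tilt [-0.01  0.01]
```

Request:
send_rows:
  xyz:
    - [0,0.0005,0.0001]
    - [0,0.0008,0.0001]
    - [0,0.0008,0.0001]
  angular:
    - [0,0,3]
    - [0,0,6]
    - [0,0,6]
  hand: [0.003,0.003,0.003]

```text
time_s: 23.05
position: [0.5858, -0.2833, 0.1466]
tool_rot: [-0.0, -0.253, 0.967, -0.0]
force: [0.8, 0.9, -0.7]
finger_gap: 0.0109
finger_force: 69.0
```

```bash
python3 st.py
```

```text
{'time_s': 23.05, 'position': [0.5858, -0.2833, 0.1466], 'torque': [0.1073, 0.0521, 0.0676], 'finger_gap': 0.0109} tz 0.068 j6t 0.772 keyyaw 29.36 F tool [-1.2  0.4  0.7] tilt [ 0.   -0.02]
```

Request:
send_rows:
  xyz:
    - [0,0.0002,0.0001]
    - [0,0.0003,0.0001]
    - [0,0.0003,0.0001]
  angular:
    - [0,0,3]
    - [0,0,6]
    - [0,0,6]
  hand: [0.003,0.003,0.003]

```text
time_s: 23.35
position: [0.5856, -0.283, 0.1466]
tool_rot: [0.0, -0.203, 0.979, -0.0]
force: [-0.7, 1.6, -0.7]
finger_gap: 0.0109
finger_force: 69.1
```

```bash
python3 st.py
```

```text
{'time_s': 23.35, 'position': [0.5856, -0.283, 0.1466], 'torque': [0.0394, 0.0873, 0.0421], 'finger_gap': 0.0109} tz 0.042 j6t 0.851 keyyaw 23.42 F tool [0.  1.8 0.7] tilt [ 0.   -0.02]
```

Request:
send_rows:
  xyz:
    - [0,0.0003,0.0001]
    - [0,0.0005,0.0001]
    - [0,0.0005,0.0002]
  angular:
    - [0,0,3.5]
    - [0,0,7]
    - [0,0,7]
  hand: [0.003,0.003,0.003]

```text
time_s: 23.65
position: [0.5854, -0.2826, 0.1464]
tool_rot: [0.0, -0.143, 0.99, -0.0]
force: [-0.5, 0.4, -0.8]
finger_gap: 0.0111
finger_force: 69.1
```

```bash
python3 st.py
```

```text
{'time_s': 23.65, 'position': [0.5854, -0.2826, 0.1464], 'torque': [0.0201, 0.0097, 0.0637], 'finger_gap': 0.0111} tz 0.064 j6t 0.985 keyyaw 16.43 F tool [0.3 0.5 0.8] tilt [ 0.   -0.02]
```

Request:
send_rows:
  xyz:
    - [0,0.0002,0.0001]
    - [0,0.0004,0.0001]
    - [0,0.0004,0.0002]
  angular:
    - [0,0,3.5]
    - [0,0,7]
    - [0,0,7]
  hand: [0.003,0.003,0.003]

```text
time_s: 23.95
position: [0.5852, -0.2821, 0.1463]
tool_rot: [0.0, -0.083, 0.997, -0.0]
force: [-0.9, 0.1, 0.8]
finger_gap: 0.0113
finger_force: 69.2
```

```bash
python3 st.py
```

```text
{'time_s': 23.95, 'position': [0.5852, -0.2821, 0.1463], 'torque': [0.073, 0.1506, 0.0804], 'finger_gap': 0.0113} tz 0.08 j6t 0.981 keyyaw 9.47 F tool [ 0.9  0.2 -0.8] tilt [ 0.   -0.01]
```

Request:
send_rows:
  xyz:
    - [0,0.0002,0.0001]
    - [0,0.0004,0.0001]
    - [0,0.0004,0.0001]
  angular:
    - [0,0,3.5]
    - [0,0,7]
    - [0,0,7]
  hand: [0.003,0.003,0.003]

```text
time_s: 24.25
position: [0.5852, -0.2818, 0.1462]
tool_rot: [0.0, -0.022, 1.0, -0.0]
force: [0.2, 0.0, -0.7]
finger_gap: 0.011
finger_force: 69.1
```

```bash
python3 st.py
```

```text
{'time_s': 24.25, 'position': [0.5852, -0.2818, 0.1462], 'torque': [-0.1083, 0.1006, 0.0809], 'finger_gap': 0.011} tz 0.081 j6t 0.972 keyyaw 2.48 F tool [-0.2  0.   0.7] tilt [ 0.01 -0.02]
```

Request:
send_rows:
  xyz:
    - [0,0.0002,0.0001]
    - [0,0.0004,0.0001]
    - [0,0.0004,0.0001]
  angular:
    - [0,0,3.5]
    - [0,0,6.5]
    - [0,0,6.5]
  hand: [0.003,0.003,0.003]

```text
time_s: 24.55
position: [0.5852, -0.2814, 0.1461]
tool_rot: [0.0, 0.035, 0.999, -0.0]
force: [-0.9, 0.5, 0.7]
finger_gap: 0.011
finger_force: 69.2
```

```bash
python3 st.py
```

```text
{'time_s': 24.55, 'position': [0.5852, -0.2814, 0.1461], 'torque': [0.2318, 0.1624, 0.0197], 'finger_gap': 0.011} tz 0.02 j6t 0.86 keyyaw -4.0 F tool [ 0.9  0.5 -0.7] tilt [ 0.01 -0.02]
```

Request:
send_rows:
  xyz:
    - [0,0.0002,0.0001]
    - [0,0.0004,0.0001]
    - [0,0.0004,0.0001]
  angular:
    - [0,0,3.5]
    - [0,0,7]
    - [0,0,7]
  hand: [0.003,0.003,0.003]

```text
time_s: 24.85
position: [0.5851, -0.2808, 0.146]
tool_rot: [-0.0, 0.096, 0.995, 0.0]
force: [-0.1, -1.1, -1.0]
finger_gap: 0.0107
finger_force: 69.2
```

```bash
python3 st.py
```

```text
{'time_s': 24.85, 'position': [0.5851, -0.2808, 0.146], 'torque': [-0.3287, 0.1685, 0.0848], 'finger_gap': 0.0107} tz 0.085 j6t 0.979 keyyaw -11.01 F tool [-0.1 -1.1  1. ] tilt [-0.  0.]
```

Request:
send_rows:
  xyz:
    - [0,0.0002,0.0001]
    - [0,0.0004,0.0001]
    - [0,0.0004,0.0001]
  angular:
    - [0,0,3.5]
    - [0,0,6]
    - [0,0,6]
  hand: [0.003,0.003,0.003]

```text
time_s: 25.15
position: [0.5852, -0.2805, 0.1459]
tool_rot: [0.0, 0.148, 0.989, -0.0]
force: [-1.8, 1.8, 0.1]
finger_gap: 0.0105
finger_force: 69.2
```

```bash
python3 st.py
```

```text
{'time_s': 25.15, 'position': [0.5852, -0.2805, 0.1459], 'torque': [0.3865, 0.2204, 0.0993], 'finger_gap': 0.0105} tz 0.099 j6t 0.753 keyyaw -16.99 F tool [ 2.2  1.3 -0.1] tilt [ 0.   -0.02]
```

Request:
send_rows:
  xyz:
    - [0.0001,0.0002,0.0001]
    - [0.0002,0.0004,0.0001]
    - [0.0002,0.0004,0.0001]
  angular:
    - [0,0,3]
    - [0,0,6]
    - [0,0,6]
  hand: [0.003,0.003,0.003]

```text
time_s: 25.45
position: [0.5852, -0.2801, 0.1458]
tool_rot: [0.0, 0.199, 0.98, -0.0]
force: [0.1, -2.0, -1.3]
finger_gap: 0.0111
finger_force: 69.1
```

```bash
python3 st.py
```

```text
{'time_s': 25.45, 'position': [0.5852, -0.2801, 0.1458], 'torque': [-0.5958, 0.0295, 0.0689], 'finger_gap': 0.0111} tz 0.069 j6t 0.843 keyyaw -23.01 F tool [-0.9 -1.8  1.3] tilt [ 0.01 -0.02]
```

Request:
send_rows:
  xyz:
    - [0,0.0001,0]
    - [0,0.0003,0.0001]
    - [0,0.0003,0.0001]
  angular:
    - [0,0,2.5]
    - [0,0,5]
    - [0,0,5]
  hand: [0.003,0.003,0.003]

```text
time_s: 25.75
position: [0.5853, -0.2797, 0.1457]
tool_rot: [0.0, 0.242, 0.97, 0.0]
force: [-0.8, -1.4, 0.5]
finger_gap: 0.0109
finger_force: 69.2
```

```bash
python3 st.py
```

```text
{'time_s': 25.75, 'position': [0.5853, -0.2797, 0.1457], 'torque': [-0.6544, 0.0798, 0.1242], 'finger_gap': 0.0109} tz 0.124 j6t 0.726 keyyaw -28.0 F tool [ 0.1 -1.6 -0.5] tilt [ 0.01 -0.  ]
```

Request:
send_rows:
  xyz:
    - [0,-0.0001,0]
    - [0,0,0.0001]
    - [0,0,0.0001]
  angular:
    - [0,0,2]
    - [0,0,4]
    - [0,0,4]
  hand: [0.003,0.003,0.003]

```text
time_s: 26.05
position: [0.5854, -0.2795, 0.1456]
tool_rot: [0.0, 0.276, 0.961, 0.0]
force: [-0.5, -0.0, -0.7]
finger_gap: 0.0111
finger_force: 69.2
```

```bash
python3 st.py
```

```text
{'time_s': 26.05, 'position': [0.5854, -0.2795, 0.1456], 'torque': [-0.0385, 0.0576, 0.1137], 'finger_gap': 0.0111} tz 0.114 j6t 0.609 keyyaw -32.0 F tool [ 0.4 -0.3  0.7] tilt [0.02 0.02]
```

Request:
send_rows:
  xyz:
    - [0,0.0001,0]
    - [0,0.0002,0]
    - [0,0.0002,0]
  angular:
    - [0,0,2]
    - [0,0,3]
    - [0,0,3]
  hand: [0.003,0.003,0.003]

```text
time_s: 26.35
position: [0.5855, -0.2795, 0.1456]
tool_rot: [0.0, 0.301, 0.954, 0.0]
force: [0.4, 3.1, 0.3]
finger_gap: 0.0108
finger_force: 69.2
```

```bash
python3 st.py
```

```text
{'time_s': 26.35, 'position': [0.5855, -0.2795, 0.1456], 'torque': [0.4886, -0.1148, 0.0753], 'finger_gap': 0.0108} tz 0.075 j6t 0.357 keyyaw -35.07 F tool [ 1.5  2.8 -0.3] tilt [0.01 0.  ]
```

Request:
send_rows:
  xyz:
    - [0.0001,0.0003,0]
    - [0.0002,0.0005,0.0001]
    - [0.0002,0.0005,0.0001]
  angular:
    - [0,0,2]
    - [0,0,4]
    - [0,0,4]
  hand: [0.003,0.003,0.003]

```text
time_s: 26.65
position: [0.5856, -0.2792, 0.1455]
tool_rot: [0.0, 0.335, 0.942, -0.0]
force: [0.2, 0.6, -0.3]
finger_gap: 0.0113
finger_force: 69.2
```

```bash
python3 st.py; python3 - <<'E'
from h import *
s=arm.sense();im=np.ascontiguousarray(arm.read_camera("wrist")[:,:,::-1]);cv2.imwrite("pics/w6full.png",im)
import pickle;pickle.dump(s,open("w6.pkl","wb"))
q=proj("wrist",[.5885,-.2805,.105],s);x,y=int(q[0]),int(q[1]);print(q)
cv2.imwrite("pics/w6.png",cv2.resize(im[y-140:y+60,x-130:x+130],None,fx=3,fy=3,interpolation=2))
E
```

```text
{'time_s': 26.65, 'position': [0.5856, -0.2792, 0.1455], 'torque': [0.16, -0.1012, 0.1514], 'finger_gap': 0.0113} tz 0.151 j6t 0.693 keyyaw -39.11 F tool [0.3 0.6 0.3] tilt [ 0.01 -0.03]
[315.7422295  280.09023156]
```

View pics/w6.png

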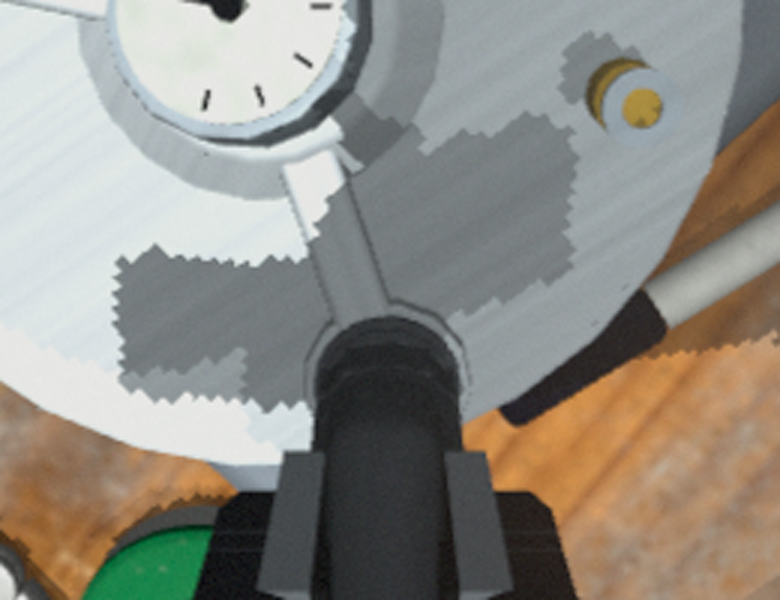

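The key sits well down on screw 3, and torque is just starting to rise (0.15). I'll go on in small steps.

Request:
send_rows:
  xyz:
    - [0,0.0001,0]
    - [0,0.0002,0.0001]
    - [0,0.0002,0.0001]
  angular:
    - [0,0,2]
    - [0,0,4]
    - [0,0,4]
  hand: [0.003,0.003,0.003]

```text
time_s: 27.0
position: [0.5857, -0.279, 0.1455]
tool_rot: [0.0, 0.367, 0.93, -0.0]
force: [0.6, 0.5, 0.1]
finger_gap: 0.0107
finger_force: 69.3
```

```bash
python3 st.py
```

```text
{'time_s': 27.0, 'position': [0.5857, -0.279, 0.1455], 'torque': [0.2771, -0.1177, 0.2565], 'finger_gap': 0.0107} tz 0.256 j6t 0.766 keyyaw -43.11 F tool [-0.   0.8 -0.1] tilt [ 0.01 -0.02]
```

Request:
send_rows:
  xyz:
    - [0,-0.0005,0]
    - [-0.0001,-0.0009,0]
    - [-0.0003,-0.0014,0]
    - [-0.0005,-0.0018,-0.0002]
    - [-0.0008,-0.0022,-0.0004]
    - [-0.0011,-0.0025,-0.0005]
    - [-0.0015,-0.0028,-0.0007]
    - [-0.0019,-0.0031,-0.0009]
    - [-0.0019,-0.0031,-0.0009]
  angular:
    - [0,0,-8]
    - [0,0,-16]
    - [0,0,-24]
    - [0,0,-32]
    - [0,0,-40]
    - [0,0,-48]
    - [0,0,-56]
    - [0,0,-64]
    - [0,0,-64]
  hand: [0.003,0.003,0.003,0.003,0.003,0.003,0.003,0.003,0.003]

```text
time_s: 27.9
position: [0.5851, -0.2826, 0.146]
tool_rot: [0.0, -0.183, 0.983, -0.0]
force: [3.0, -0.4, -3.4]
finger_gap: 0.011
finger_force: 68.7
```

```bash
python3 st.py
```

```text
{'time_s': 27.9, 'position': [0.5851, -0.2826, 0.146], 'torque': [-0.3886, -0.599, -0.0248], 'finger_gap': 0.011} tz -0.025 j6t -2.108 keyyaw 21.04 F tool [-2.7 -1.4  3.4] tilt [ 0.02 -0.  ]
```

Request:
send_rows:
  xyz:
    - [-0.0002,-0.0006,-0.0002]
    - [-0.0003,-0.0011,-0.0004]
    - [-0.0005,-0.0015,-0.0005]
    - [-0.0008,-0.002,-0.0007]
    - [-0.0011,-0.0024,-0.0009]
    - [-0.0015,-0.0027,-0.001]
    - [-0.0015,-0.0027,-0.001]
    - [-0.0011,-0.0024,-0.001]
    - [-0.0011,-0.0024,-0.001]
  angular:
    - [0,0,-8.1]
    - [0,0,-16.2]
    - [0,0,-24.3]
    - [0,0,-32.4]
    - [0,0,-40.5]
    - [0,0,-48.5]
    - [0,0,-48.5]
    - [0,0,-41.5]
    - [0,0,-41.5]
  hand: [0.003,0.003,0.003,0.003,0.003,0.003,0.003,0.003,0.003]

```text
time_s: 28.8
position: [0.5869, -0.2842, 0.1472]
tool_rot: [0.0, -0.514, 0.858, -0.0]
force: [3.6, -1.4, -3.9]
finger_gap: 0.0108
finger_force: 68.7
```

```bash
python3 st.py
```

```text
{'time_s': 28.8, 'position': [0.5869, -0.2842, 0.1472], 'torque': [-0.3961, -0.6692, -0.0168], 'finger_gap': 0.0108} tz -0.017 j6t 1.549 keyyaw 61.9 F tool [-0.5 -3.8  3.9] tilt [ 0.01 -0.  ]
```

Request:
send_rows:
  xyz:
    - [0,0,-0.006]
    - [0,0,-0.012]
    - [0,0,-0.018]
    - [0,0,-0.0245]
    - [0.026,0.022,-0.0245]
    - [0.052,0.043,-0.0245]
    - [0.078,0.065,-0.0245]
    - [0.1044,0.0862,-0.0245]
    - [0.1044,0.0862,-0.0245]
    - [0.1044,0.0862,-0.0245]
    - [0.1044,0.0862,-0.0245]
    - [0.1044,0.0862,-0.0245]
  angular:
    - [0,0,0]
    - [0,0,0]
    - [0,0,0]
    - [0,0,0]
    - [0,0,8]
    - [0,0,16]
    - [0,0,24]
    - [0,0,32]
    - [0,0,40]
    - [0,0,48]
    - [0,0,55.8]
    - [0,0,55.8]
  hand: [0.003,0.003,0.003,0.003,0.003,0.003,0.003,0.003,0.003,0.003,0.003,0.003]

```text
time_s: 30.0
position: [0.4619, -0.3367, 0.1724]
tool_rot: [0.0, -0.056, 0.998, -0.0]
force: [-0.6, 0.5, -0.9]
finger_gap: 0.0109
finger_force: 69.1
```

```bash
python3 st.py
```

```text
{'time_s': 30.0, 'position': [0.4619, -0.3367, 0.1724], 'torque': [-0.0237, -0.0001, -0.0089], 'finger_gap': 0.0109} tz -0.009 j6t 2.015 keyyaw 6.4 F tool [0.6 0.6 0.9] tilt [ 0.02 -0.02]
```

Request:
send_rows:
  xyz:
    - [0,0.0009,0]
    - [0,0.0009,0.008]
    - [0,0.0009,0.016]
    - [0,0.0009,0.02]
    - [0,0.0009,0.023]
    - [0,0.0009,0.026]
    - [0,0.0009,0.028]
    - [0,0.0009,0.028]
  angular:
    - [0,0,0.3]
    - [0,0,0.3]
    - [0,0,0.3]
    - [0,0,0.3]
    - [0,0,0.3]
    - [0,0,0.3]
    - [0,0,0.3]
    - [0,0,0.3]
  hand: [0.003,0.003,0.003,0.003,0.003,0.003,0.003,0.003]

```text
time_s: 30.8
position: [0.4618, -0.3357, 0.1435]
tool_rot: [-0.0, -0.054, 0.999, 0.0]
force: [-0.5, -0.4, -1.5]
finger_gap: 0.0109
finger_force: 69.1
```

```bash
python3 st.py
```

```text
{'time_s': 30.8, 'position': [0.4618, -0.3357, 0.1435], 'torque': [-0.0107, 0.0273, -0.025], 'finger_gap': 0.0109} tz -0.025 j6t -0.003 keyyaw 6.23 F tool [ 0.5 -0.4  1.5] tilt [-0.01  0.01]
```

Request:
send_rows:
  xyz:
    - [0,0,0.0015]
    - [0,0,0.003]
    - [0,0,0.004]
    - [0,0,0.005]
    - [0,0,0.0055]
    - [0,0,0.0055]
  angular:
    - [0,0,0]
    - [0,0,0]
    - [0,0,0]
    - [0,0,0]
    - [0,0,0]
    - [0,0,0]
  hand: [0.003,0.003,0.003,0.003,0.003,0.003]

```text
time_s: 31.4
position: [0.4618, -0.3357, 0.1382]
tool_rot: [-0.0, -0.054, 0.999, -0.0]
force: [0.0, -0.1, -1.2]
finger_gap: 0.0109
finger_force: 69.2
```

```bash
python3 st.py
```

```text
{'time_s': 31.4, 'position': [0.4618, -0.3357, 0.1382], 'torque': [-0.0308, -0.0026, 0.0467], 'finger_gap': 0.0109} tz 0.047 j6t -0.0 keyyaw 6.22 F tool [-0.  -0.1  1.2] tilt [-0. -0.]
```

Request:
send_rows:
  xyz:
    - [0,0,0.0006]
    - [0,0,0.0006]
    - [0,0,0.0006]
    - [0,0,0.0006]
    - [0,0,0.0006]
    - [0,0,0.0006]
    - [0,0,-0.015]
    - [0,0,-0.04]
    - [0,0,-0.08]
    - [0,0,-0.1]
    - [0,0,-0.1]
    - [0,0,-0.1]
  angular:
    - [0,0,0]
    - [0,0,0]
    - [0,0,0]
    - [0,0,0]
    - [0,0,0]
    - [0,0,0]
    - [0,0,0]
    - [0,0,0]
    - [0,0,0]
    - [0,0,0]
    - [0,0,0]
    - [0,0,0]
  hand: [0.003,0.013,0.02,0.04,0.06,0.06,0.06,0.07,0.07,0.07,0.07,0.07]
  squeeze: 20

```text
time_s: 32.6
position: [0.4619, -0.3358, 0.2381]
tool_rot: [0.0, -0.054, 0.999, -0.0]
force: [0.1, 0.6, -0.8]
finger_gap: 0.0696
finger_force: 0.0
```

```bash
python3 - <<'E'
from h import *
s=arm.sense();im=np.ascontiguousarray(arm.read_camera("wrist")[:,:,::-1]);cv2.imwrite("pics/w7.png",im)
print(s["position"],s["force"])
a=cv2.imread("pics/w2full.png");g=cv2.cvtColor(im,cv2.COLOR_BGR2GRAY)
q=proj("wrist",[.4645,-.3345,.168],s);x,y=map(int,q);print(q)
m=np.zeros_like(g);hsv=cv2.cvtColor(im,cv2.COLOR_BGR2HSV)
r=slice(y-75,y+75);c=slice(x-20,x+20);m[r,c]=((g[r,c]<85)&(g[r,c]>35)&(hsv[r,c,1]<80))*255
b=cv2.minAreaRect(max(cv2.findContours(m,0,1)[0],key=cv2.contourArea));print(b)
print(ray("wrist",b[0],.168,s).round(4))
# key height: scene view of handle top
sc=np.ascontiguousarray(arm.read_camera("scene")[:,:,::-1]);s0=cv2.imread("pics/scene0.png")
k=[i[225:265,380:430] for i in(sc,s0)];print("scene key crop diff",cv2.absdiff(*k).mean(),[cv2.phaseCorrelate(np.float32(cv2.cvtColor(k[1],6)),np.float32(cv2.cvtColor(k[0],6)))])
# by-standers
d=cv2.absdiff(sc,s0).max(2)>60;d[:, :]&=True
print("pot/eraser/pliers/marker diffs",[int(d[r].sum()) for r in(np.s_[330:370,255:290],np.s_[365:395,310:345],np.s_[285:325,238:290])])
E
```

```text
[ 0.46186788 -0.33577811  0.2380682 ] [ 0.05786646  0.55506505 -0.78102884]
[315.2979643  259.65909116]
((317.0103454589844, 250.1241455078125), (107.54389953613281, 37.86874008178711), 85.2363510131836)
[ 0.4591 -0.3342  0.168 ]
scene key crop diff 48.3515 [((2.2070444137515466, -17.069878666632178), 0.3285724759101868)]
pot/eraser/pliers/marker diffs [0, 467, 0]
```

Request:
send_rows:
  xyz:
    - [0,0,-0.04]
    - [0,0,-0.08]
    - [0.125,0.717,-0.09]
    - [0.125,0.717,-0.09]
    - [0.125,0.717,-0.09]
    - [0.125,0.717,-0.09]
    - [0.125,0.717,-0.09]
    - [0.125,0.717,-0.09]
    - [0.125,0.717,-0.09]
    - [0.125,0.717,-0.09]
    - [0.125,0.717,-0.09]
    - [0.125,0.717,-0.09]
  angular:
    - [0,0,0]
    - [0,0,0]
    - [0,0,0]
    - [0,0,0]
    - [0,0,0]
    - [0,0,0]
    - [0,0,0]
    - [0,0,0]
    - [0,0,0]
    - [0,0,0]
    - [0,0,0]
    - [0,0,0]
  hand: [0.07,0.07,0.07,0.07,0.07,0.07,0.07,0.07,0.07,0.07,0.07,0.07]

```text
time_s: 33.9
position: [0.3218, 0.1461, 0.3244]
tool_rot: [-0.0, -0.054, 0.999, -0.0]
force: [1.7, 0.0, 0.3]
finger_gap: 0.0701
finger_force: 0.0
```

Request:
send_rows:
  xyz:
    - [0.02,0.25,0]
    - [0.02,0.25,0]
    - [0.02,0.25,0]
    - [0.02,0.25,0]
    - [0.02,0.25,0]
    - [0.02,0.25,0]
    - [0.02,0.25,0]
  angular:
    - [0,0,0]
    - [0,0,0]
    - [0,0,0]
    - [0,0,0]
    - [0,0,0]
    - [0,0,0]
    - [0,0,0]
  hand: [0.07,0.07,0.07,0.07,0.07,0.07,0.07]

```text
time_s: 34.6
position: [0.2754, 0.3916, 0.3235]
tool_rot: [-0.001, -0.056, 0.998, -0.001]
force: [-0.1, -0.8, -0.1]
finger_gap: 0.0699
finger_force: 0.0
```

```bash
python3 - <<'E'
from h import *
print(arm.sense()["position"])
for n,box in(("scene",{"key":(220,310,383,425),"marker":(280,325,238,290),"pot":(330,370,255,290),"eraser":(362,398,308,345)}),("top",{"key":(262,300,345,368),"pliers":(205,278,370,408),"eraser":(275,298,255,283),"all":(190,300,240,410)})):
    a=np.ascontiguousarray(arm.read_camera(n)[:,:,::-1]);cv2.imwrite(f"pics/{n}9.png",a);b=cv2.imread(f"pics/{n}0.png")
    for k,(r0,r1,c0,c1) in box.items():
        A,B=a[r0:r1,c0:c1],b[r0:r1,c0:c1];g=lambda i:np.float32(cv2.cvtColor(np.ascontiguousarray(i),6))
        print(n,k,cv2.absdiff(A,B).mean().round(2),np.round(cv2.phaseCorrelate(g(B),g(A))[0],2))
E
```

```text
[0.27542342 0.39155198 0.32352777]
scene key 40.57 [-15.52  32.56]
scene marker 37.23 [-8.41 -4.6 ]
scene pot 46.48 [-13.29  -1.68]
scene eraser 42.55 [  0.44 -16.02]
top key 3.58 [ 0.2  -0.01]
top pliers 2.66 [0.06 0.45]
top eraser 2.1 [-0.15  0.02]
top all 2.45 [ 0.03 -0.06]
```

```bash
python3 -c "
from plant import arm
print(arm.hand_in())"
```

```text
the job is handed in; nothing more can be done
None
```

I set the three screws in order, each turned until solid and then backed off about a quarter turn. I put the key back on its post and handed the job in at about 35 s; no verdict came back. Two things I did not confirm: screw 3 went solid after about 72° by my estimate (the task says 3 to 63°) and I did not check its final angle by camera, and the key being fully home rests on the arm's height at release.

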